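Gauge the coil winder's hub bore

TASK

The bore of the coil winder's hub has to be measured: turn the winder's isolator to off before the gauge goes near the hub, put the loose bobbins that stand on the winder's bed into the empty carton, flip the folding fork bracket on the side of the parts cabinet fully out, and take the telescoping gauge from its wooden block. Lower the gauge into the bore until its collar rests on the hub's rim, slacken its lock knob so that the plungers spring out to the wall, tighten the knob again, then draw the gauge out and hang it upright by its collar in the fork, still locked at the bore's size. When the bobbins are cleared and the gauge hangs there, turn the isolator back on; leave the other things on the bench where they are.

Things in the scene. Friction and masses are not known exactly. Their poses are not given: they have to be found in the camera images.
- isolator_handle (a joint): turning handle on the isolator box (85 x 85 x 60 mm). 0 = off (white pointer stripe to the box's left, +y), 1.571 = on (pointer to the box's +x, away from the robot; so at the start). From off to on it turns clockwise seen from above. A spring detent (0.1 N m) at both ends: past half-way it snaps home by itself
- isolator_grip (a point): centre of the handle's bar, on the handle's axis; the bar is 56 mm long, 14 mm wide, 26 mm high (13 mm above and below this point) and stands over a disc 48 mm across. This frame turns with the handle: its y axis runs along the bar towards the pointer end, z is up
- bobbin1_mid (a point): centre of a wound bobbin, half-way up: 38 mm across its white flanges, 33 mm across the copper winding between them, 44 mm high, 70 g; z is its axis. Two to four of the four bobbins are there, standing on the winder's bed
- bobbin2_mid (a point): centre of a wound bobbin, half-way up: 38 mm across its white flanges, 33 mm across the copper winding between them, 44 mm high, 70 g; z is its axis. Two to four of the four bobbins are there, standing on the winder's bed
- bobbin3_mid (a point): centre of a wound bobbin, half-way up: 38 mm across its white flanges, 33 mm across the copper winding between them, 44 mm high, 70 g; z is its axis. Two to four of the four bobbins are there, standing on the winder's bed
- bobbin4_mid (a point): centre of a wound bobbin, half-way up: 38 mm across its white flanges, 33 mm across the copper winding between them, 44 mm high, 70 g; z is its axis. Two to four of the four bobbins are there, standing on the winder's bed
- carton_in (a point): centre of the inner floor (4 mm above the bench) of the open, empty cardboard carton at the right, fixed: inside 192 mm along its x, 202 mm along its y, rim 48 mm above the bench
- hub_mouth (a point): centre of the bore's mouth on top of the winder's hub: bore 34 mm, 73 mm deep, vertical; hub 54 mm across, rim 85 mm above the bench, 30 mm above the bed. x, y are the winder's. The bed, 55 mm above the bench, is 240 mm (x) by 300 mm (y), centred on the hub, with a lip 6 mm high round it. A wire-guide column 180 mm high stands 155 mm from the hub on its +x side
- gauge_grip (a point): centre of the telescoping gauge's round handle barrel: 15 mm across, 24 mm down and up from here. z is the gauge's axis, up to the lock knob; x along the plungers. Below the barrel: collar (50 mm across, 6 mm thick), stem (9 mm), T-shaped head. The gauge weighs 0.24 kg and reaches 70 mm below and 44 mm above this point
- block: fixed wooden tool block, 90 x 70 mm, 50 mm high, origin under its centre. At the start the gauge stands upright in the square hole (34 mm wide, 46 mm deep) in its middle, its collar on the block's top, its plungers pressed in and locked
- gauge_collar (a point): centre of the underside of the gauge's collar, 30 mm below gauge_grip; z up the gauge. The plungers' axis lies 34 mm below it
- knob_mid (a point): centre of the knurled lock knob on top of the gauge: 20 mm across, 18 mm high, 35 mm above gauge_grip, 2 mm clear of the barrel
- lock_knob (a joint): lock knob: 0 rad = tight against its stop, plungers clamped; turns anticlockwise seen from above to 1.5 rad; from about 0.7 rad the plungers are free. It takes 0.02 N m. Pressing lightly down on it helps to keep the gauge from turning along
- tip_a (a point): outer end of one plunger; springs move it from 13 mm to at most 20 mm off the gauge's axis when the lock is slack (0.5 N). The distance from tip_a to tip_b is the gauge's size: 26 mm pressed in, 34 mm to 35 mm in the bore, 40 mm at most. To hang at the bore's size it must be 32.5 to 36.5 mm
- tip_b (a point): outer end of the other plunger, opposite
- bracket (a joint): folding bracket on the side of the parts cabinet that faces the winder: a flat steel fork on a level hinge. 0 = folded up flat to the cabinet's side (its outer part stands above the cabinet's top), 1.571 = fully out, level, on its stop. The stiff hinge (0.1 N m) stays where it is left. It can be pushed out from behind, over the cabinet's top
- bracket_hinge (a point): middle of the bracket's hinge axis, 9 mm out from the cabinet's side and 20 mm below the cabinet's top (120 mm above the bench). Fixed frame: x along the hinge axis; -y is the way the bracket folds out, away from the cabinet; z up. The cabinet is 200 mm along this x and 150 mm deep along y
- bracket_seat (a point): where the middle of the gauge's collar is to rest: on the fork's face that is on top when out, on its centre line, 77 mm from the hinge axis. Plate 5 mm thick, 40 mm wide, solid to 48 mm from the axis, then two 13 mm prongs with a 14 mm slot between, open at the end, to 110 mm; lips 6 mm high at the prongs' ends. Frame turns along: y off that face (up when out), z to the open end
- switch_bank1: switch bank lying between the winder and the cabinet: plated frame 111 x 30 x 20 mm with five white push stems. Not part of the job; origin at its underside
- tape_roll: roll of masking tape lying flat, 96 mm across, 24 mm high. Not part of the job; origin at its underside
- mouse: black computer mouse, 60 x 105 x 31 mm. Not part of the job; origin at its underside
- micrometer: small micrometer lying flat in front of the winder, 97 x 50 mm, 14 mm high. Not part of the job; origin at its underside
- screwdriver: screwdriver lying on the bench. Not part of the job; origin at its underside
- flux_bottle: small white bottle, 34 mm across, 75 mm high. Not part of the job; origin at its underside
Not all that is in view belongs to the job. Leave any pink look-alike of the part that bears bobbin4_mid alone.

How it is judged:
On the way, in this order (a step that is already met when the one before it is completed fails the run):
1. the isolator is turned to off (value of joint isolator_handle below 0.15 rad), for 0.2 s.
2. the gauge stands in the hub's bore with its collar on the rim and its plungers have sprung out to the wall (horizontal distance between gauge_collar and hub_mouth below 0.007 m and z of gauge_collar in the frame of hub_mouth below 0.004 m and angle between gauge_collar's own z axis and vertical below 0.08 rad and distance between tip_a and tip_b above 0.0325 m), for 0.2 s.
3. still in the bore, the gauge is locked at the bore's size (all of step 2 and distance between tip_a and tip_b below 0.0365 m and value of joint lock_knob below 0.3 rad and value of joint isolator_handle below 0.15 rad), for 0.2 s.
4. with the isolator still off, the gauge hangs locked at the bore's size in the unfolded bracket and all the bobbins are in the carton (value of joint bracket above 1.45 rad and horizontal distance between gauge_collar and bracket_seat below 0.016 m and distance between gauge_collar and bracket_seat below 0.018 m and angle between gauge_collar's own z axis and vertical below 0.2 rad and distance between tip_a and tip_b between 0.0325 and 0.0365 m and value of joint lock_knob below 0.3 rad and x of bobbin1_mid in the frame of carton_in between -0.096 and 0.096 m and y of bobbin1_mid in the frame of carton_in between -0.101 and 0.101 m and height (world z) of each of bobbin1_mid, bobbin2_mid, bobbin3_mid, bobbin4_mid below 0.045 m and x of bobbin2_mid in the frame of carton_in between -0.096 and 0.096 m and y of bobbin2_mid in the frame of carton_in between -0.101 and 0.101 m and x of bobbin3_mid in the frame of carton_in between -0.096 and 0.096 m and y of bobbin3_mid in the frame of carton_in between -0.101 and 0.101 m and x of bobbin4_mid in the frame of carton_in between -0.096 and 0.096 m and y of bobbin4_mid in the frame of carton_in between -0.101 and 0.101 m and value of joint isolator_handle below 0.15 rad), for 0.2 s.
5. the isolator is turned back on (value of joint isolator_handle above 1.42 rad), for 0.2 s.
At the end, for the whole second after the job is handed in: bracket out (over 1.45 rad); gauge at rest, upright within 0.2 rad, its collar within 16 mm of the fork's seat sideways (18 mm in all), locked (knob under 0.3 rad) with 32.5 to 36.5 mm over its plungers; every bobbin present in the carton; isolator on (over 1.42 rad) (value of joint bracket above 1.45 rad and horizontal distance between gauge_collar and bracket_seat below 0.016 m and distance between gauge_collar and bracket_seat below 0.018 m and angle between gauge_collar's own z axis and vertical below 0.2 rad and distance between tip_a and tip_b between 0.0325 and 0.0365 m and value of joint lock_knob below 0.3 rad and x of bobbin1_mid in the frame of carton_in between -0.096 and 0.096 m and y of bobbin1_mid in the frame of carton_in between -0.101 and 0.101 m and height (world z) of each of bobbin1_mid, bobbin2_mid, bobbin3_mid, bobbin4_mid below 0.045 m and x of bobbin2_mid in the frame of carton_in between -0.096 and 0.096 m and y of bobbin2_mid in the frame of carton_in between -0.101 and 0.101 m and x of bobbin3_mid in the frame of carton_in between -0.096 and 0.096 m and y of bobbin3_mid in the frame of carton_in between -0.101 and 0.101 m and x of bobbin4_mid in the frame of carton_in between -0.096 and 0.096 m and y of bobbin4_mid in the frame of carton_in between -0.101 and 0.101 m and value of joint isolator_handle above 1.42 rad and linear speed of gauge below 0.02 m/s); the robot touches nothing.
It fails at once if the gauge is at the hub while the isolator is not off (value of joint isolator_handle above 0.5 rad and distance between gauge_collar and hub_mouth below 0.03 m).
It fails at once if another thing on the bench is shoved more than 3 cm (distance of any of switch_bank1, tape_roll, mouse, micrometer, screwdriver, flux_bottle from where it was at the start of the episode above 0.03 m).
Of bobbin1, bobbin2, bobbin3, bobbin4 only 2 to 4 are there at a start; the rules pass over those that are not, and their reading is None.
At some moment in a run one of bobbin1, bobbin2, bobbin3, bobbin4 may be knocked a few centimetres aside while the robot is not near it.
It also fails if it takes over 210 s, if anything falls off the work surface, if the arm or the gripper's body presses on something with over 40 N, if the wrist force passes 120 N, or if a joint passes its speed limit or range.

ROBOT

A 7-joint arm with a two-finger parallel gripper is mounted at the origin on the work surface. World frame = base frame: x ahead of the robot, y to its left, z up, the work surface at z = 0. Lengths are in m, angles in rad, forces in N, time in s.
With the tool pointing down it reaches from about 0.425 to 0.925 m from the base axis. Payload 6.8 kg.
Tool frame: the origin (TCP) lies on the centre line of the jaws, within the pads' length; the fingertips stand 17 mm ahead of it and the grasp point (between the pads) lies 2 mm behind it; z points along the fingers, x is the direction in which the jaws open and shut, and the axes are right-handed (so a half turn about z gives the same grasp; the last joint's range is limited). The gripper opens to 85 mm and grips with 20 to 120 N. Pads are 22 mm wide; open, the fingers measure 114 mm over their backs; the gripper's body (76 mm by 85 mm) begins 54 mm behind the grasp point. The pads swing forward as they close: fully open they stand 13 mm farther back than shut.
Start: joints at [1.002, 0.477, 0.022, 1.555, -0.011, 1.109, -0.083], TCP at [0.3, -0.605, 0.248] pointing down, gripper open.
Joint ranges: [-2.96, 2.96], [-0.34, 2.1], [-1.41, 1.46], [0.24, 2.44], [-1.37, 4.51], [0.17, 1.92], [-2.96, 2.96]. Speed limits (rad/s): [2.39, 2.39, 3.14, 3.14, 3.14, 3.14, 3.14].

INTERFACE

Orientations are given as a rotation vector (axis times angle).
In Python, from bench import r gives the robot as it stands.
- The arm moves only by the tool arm_command, never from a script. Its argument "increments" is a list of rows, each a list of 3 entries, a list of its own where there are three numbers: the shift along the world's x, y, z in m, then the turn, a rotation vector about the world's x, y, z in rad, then the opening in per cent of the stroke, from 0 (shut) to 100 (fully open). A call has 1 to 10 rows; each row is the pose to reach, as a shift and turn from the pose commanded when the call began; what a row does not reach only later rows make up. A row lasts 1/10 s, in which the tool goes at most 50 mm and 8.59 degrees, less where a joint would pass 70% of its speed; a pose out of reach is approached as far as the arm can. A call with a gripper value outside its range is refused whole. The fingers move at their own pace and stop on an object; "newtons" is the grip in N (left out, the last holds). Time passes only in rows, so rows that repeat a pose let the fingers close. It gives the time, the measured TCP pose, the force and the opening at its end, in the units of the state.
- r.get_obs(): the state, without advancing time (a new reading comes with each control period).
- r.grab_frame(name): name is "scene" or "top" or "wrist"; returns the picture (480x640x3 uint8, blue, green, red); there is no depth.
- r.camera_model(name): a dict with "camera_matrix" (3x3 intrinsics, pixels), "camera_from_world" (4x4, takes a point from world to camera coordinates). Camera axes: x right, y down, z forward; pixel columns grow to the right and rows downward; lengths in m; the calibration is good to about 2 mm. A picture is of the moment at which its call begins: read the wrist's pose just before it. camera_model takes no time and is no camera call; for the wrist camera it gives the pose at the moment of the call.
- r.hand_in(): hands the job in, once; it reports no verdict.
The state is a dict: "clock": time; "joints": joint angles; "qvel": joint speeds; "tau": joint torques, N m; "tcp_pos": TCP position; "orientation": TCP orientation; "contact_force": force on the tool from outside, world axes, zero at the start; "moment": the same for the moment, N m; "grip_width": finger opening in m.
Only numpy, scipy, OpenCV 4.12 (cv2) and the standard library are available. Lean on these libraries where they do the work, as an engineer would, in place of code of your own. Each camera call takes 0.05 s, during which the arm holds its last target. There are 200 camera calls.

## Working session

There is one attempt and no reset: what is moved stays moved. The work goes in short steps, Python scripts to look and compute and a tool call to move; the robot and the scene stay as the last step left them, time stands still between calls to the robot, and variables do not carry over. Pictures are saved under pics/ and viewed, about 12 in all and at most 16, crops included, and the job is handed in when it is done.

Besides the shell and the picture viewer there is one more tool, called after ">>>" as name(argument=value, ...), one argument or row to a line, values as JSON. arm_command: Moves the arm, as the interface text tells. Its arguments: {"type":"object","properties":{"increments":{"type":"array","items":{"type":"array"}},"newtons":{"type":"number"}},"required":["increments"]}

```bash
mkdir -p pics
cat > h.py <<'E'
import numpy as np, cv2
from bench import r
def ray(name,u,v,z,cm=None):
    m=cm or r.camera_model(name); K=np.array(m["camera_matrix"]); T=np.array(m["camera_from_world"])
    d=T[:3,:3].T@np.linalg.inv(K)@[u,v,1]; c=-T[:3,:3].T@T[:3,3]
    return c+d*(z-c[2])/d[2]
def proj(name,p,cm=None):
    m=cm or r.camera_model(name); K=np.array(m["camera_matrix"]); T=np.array(m["camera_from_world"])
    q=K@(T[:3,:3]@np.array(p)+T[:3,3]); return q[:2]/q[2]
E
python3 - <<'E'
from h import *
for n in("top","scene"):
    cv2.imwrite(f"pics/{n}0.png",r.grab_frame(n)); m=r.camera_model(n); T=np.array(m["camera_from_world"]);print(n,-T[:3,:3].T@T[:3,3],T[2,:3],m["camera_matrix"][0])
o=r.get_obs();print(o)
m=r.camera_model("wrist");T=np.array(m["camera_from_world"]);print(-T[:3,:3].T@T[:3,3],T[:3,:3],m["camera_matrix"])
E
```

```text
top [0.36409428 0.01178831 1.45469122] [ 0.17468263 -0.00272341 -0.98462103] [476.33429522   0.         321.61519289]
scene [ 1.30508354 -0.54251713  1.02513882] [-0.55685402  0.42431355 -0.71405294] [565.73166883   0.         310.4920901 ]
{'clock': 0.1, 'joints': array([ 1.00191167,  0.47773256,  0.02234087,  1.55633408, -0.01149791,
        1.10930946, -0.08313342]), 'qvel': array([-6.92535298e-05, -7.26630653e-04,  3.69108919e-04, -7.95195475e-04,
       -5.88696342e-04, -2.51157655e-05, -1.66123499e-03]), 'tau': array([ 4.45871367e-03, -5.97758067e+01,  1.61375351e+00, -2.81953347e+01,
        1.28751813e-02,  4.97459143e-03,  3.84910749e-06]), 'tcp_pos': array([ 0.29990942, -0.60415476,  0.24742056]), 'orientation': array([-2.66937044e+00,  1.65506676e+00,  2.30410314e-03]), 'contact_force': array([-0.15067899, -0.16879021, -0.12385049]), 'moment': array([ 0.01959708, -0.0584564 , -0.01844017]), 'grip_width': 0.0853096904506568}
[ 0.36290615 -0.57455285  0.37207055] [[ 0.44410209 -0.89597266 -0.00251499]
 [-0.86079    -0.42743883  0.27629083]
 [-0.24862403 -0.12053646 -0.96107078]] [[366.58248254   0.         318.67989967]
 [  0.         366.58248254 233.15995221]
 [  0.           0.           1.        ]]
```

View pics/top0.png

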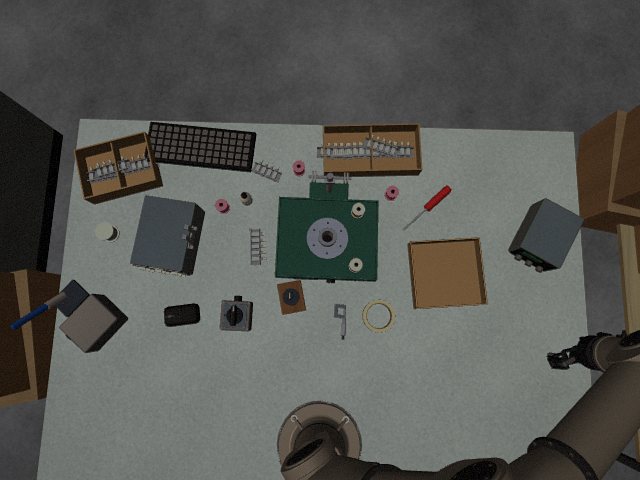

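View pics/scene0.png

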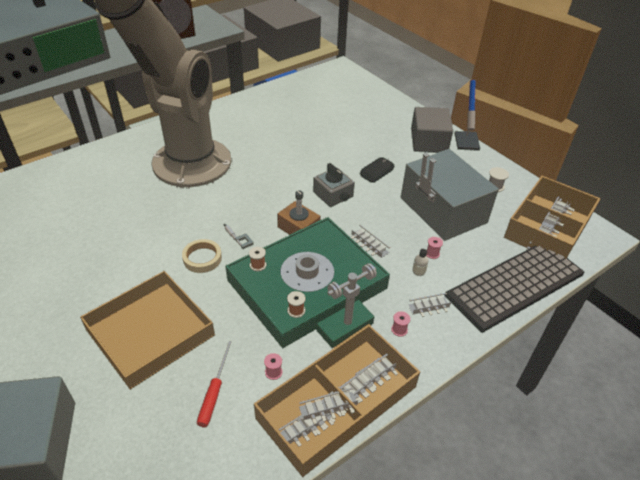

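Run:
```python
from h import *
a=cv2.imread("pics/top0.png")
A=cv2.resize(a[185:345,125:265],None,fx=4,fy=4,interpolation=cv2.INTER_CUBIC)[:600]
B=cv2.resize(a[190:320,265:395],None,fx=4,fy=4,interpolation=cv2.INTER_CUBIC)
cv2.imwrite("pics/cA.png",np.hstack([A[40:560],B[:520]])[:, :800] if False else np.hstack([cv2.resize(A,(400,457)),cv2.resize(B,(400,400),).copy() if False else cv2.copyMakeBorder(cv2.resize(B,(400,400)),0,57,0,0,cv2.BORDER_CONSTANT)]))
g=lambda u,v,z:np.round(ray("top",u,v,z),3)
for n,u,v,z in [("hub",327,237,.085),("b1",358,210,.099),("b2",355,265,.099),("iso",236,314,.09),("blockknob",291,294,.159),("carton TL",410,241,.048),("TR",481,238,.048),("BR",486,304,.048),("BL",414,308,.048),("cabTL",147,196,.14),("cabTR",204,206,.14),("cabBR",190,273,.14),("cabBL",132,264,.14),("bedTL",278,199,.061),("bedTR",378,200,.061),("bedBR",378,280,.061),("bedBL",276,279,.061)]: print(n,g(u,v,z))
```

```text
hub [ 0.594 -0.008  0.085]
b1 [ 0.674 -0.096  0.099]
b2 [ 0.512 -0.09   0.099]
iso [0.366 0.244 0.09 ]
blockknob [0.423 0.087 0.159]
carton TL [ 0.594 -0.257  0.048]
TR [ 0.609 -0.471  0.048]
BR [ 0.413 -0.479  0.048]
BL [ 0.396 -0.267  0.048]
cabTL [0.689 0.505 0.14 ]
cabTR [0.664 0.342 0.14 ]
cabBR [0.474 0.368 0.14 ]
cabBL [0.495 0.53  0.14 ]
bedTL [0.71  0.142 0.061]
bedTR [ 0.715 -0.159  0.061]
bedBR [ 0.474 -0.16   0.061]
bedBL [0.47  0.138 0.061]
```

View pics/cA.png

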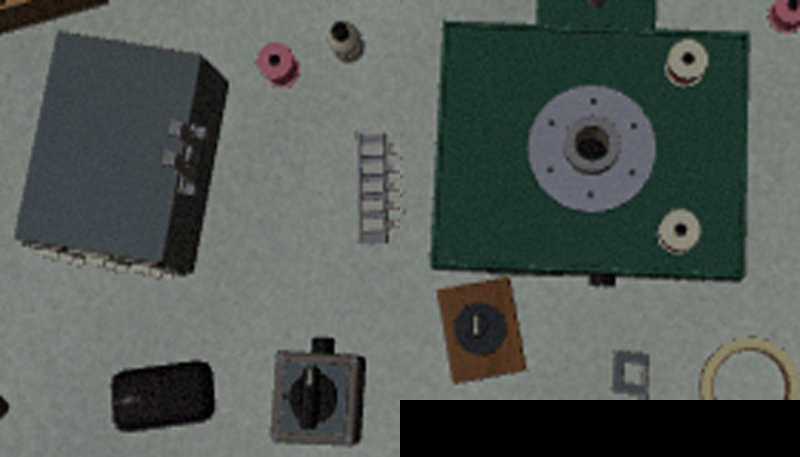

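>>> arm_command(
  increments=[
    [[0.03, 0.04, 0.03], [0, 0, -0.05], 100],
    [[0.055, 0.08, 0.06], [0, 0, -0.1], 100],
    [[0.08, 0.12, 0.08], [0, 0, -0.15], 100],
    [[0.11, 0.16, 0.08], [0, 0, -0.2], 100],
    [[0.14, 0.2, 0.08], [0, 0, -0.25], 100],
    [[0.17, 0.24, 0.08], [0, 0, -0.3], 100],
    [[0.2, 0.28, 0.08], [0, 0, -0.35], 100],
    [[0.2, 0.32, 0.08], [0, 0, -0.4], 100],
    [[0.2, 0.36, 0.08], [0, 0, -0.46], 100],
    [[0.2, 0.4, 0.08], [0, 0, -0.46], 100],
  ],
)

```text
clock: 1.1
tcp_pos: [0.5001, -0.2021, 0.3278]
orientation: [2.222, -2.221, -0.001]
contact_force: [-0.6, 0.2, 0.2]
grip_width: 0.0851
```

>>> arm_command(
  increments=[
    [[0, 0.045, 0], [0, 0, 0], 100],
    [[0, 0.09, 0], [0, 0, 0], 100],
    [[0, 0.135, 0], [0, 0, 0], 100],
    [[0, 0.18, 0], [0, 0, 0], 100],
    [[0, 0.22, 0], [0, 0, 0], 100],
    [[-0.02, 0.26, 0], [0, 0, 0], 100],
    [[-0.05, 0.3, 0], [0, 0, 0], 100],
    [[-0.08, 0.34, 0], [0, 0, 0], 100],
    [[-0.08, 0.355, 0], [0, 0, 0], 100],
    [[-0.08, 0.355, 0], [0, 0, 0], 100],
  ],
)

```text
clock: 2.1
tcp_pos: [0.4191, 0.1528, 0.3284]
orientation: [-2.228, 2.214, -0.0]
contact_force: [0.1, -0.0, 0.1]
grip_width: 0.0852
```

Run:
```python
from h import *
import pickle
o=r.get_obs();print(o['tcp_pos'],o['orientation'],o['joints'])
m=r.camera_model("wrist");im=r.grab_frame("wrist");cv2.imwrite("pics/w1.png",im);pickle.dump(m,open("w1.pkl","wb"))
```

```text
[0.41907646 0.15281756 0.32839658] [-2.22788851e+00  2.21429596e+00 -7.66074006e-05] [-0.07854407  0.04162769 -0.41890935  1.94538705  0.01838375  1.15776276
 -2.06917981]
```

View pics/w1.png

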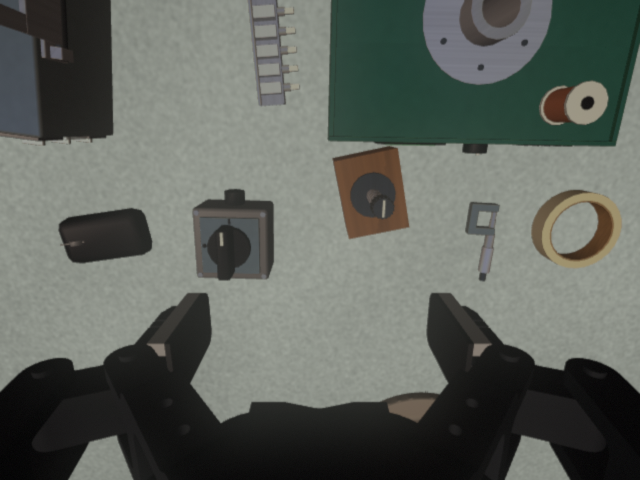

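Run:
```python
import cv2,numpy as np
a=cv2.imread("pics/w1.png")
f=lambda x,y,w,h,s:cv2.resize(a[y:y+h,x:x+w],None,fx=s,fy=s,interpolation=cv2.INTER_CUBIC)
cv2.imwrite("pics/c1.png",np.clip(np.hstack([f(185,180,100,100,4),f(325,140,100,100,4)]).astype(float)*1.6,0,255))
```

```text
[ WARN:0@0.142] global loadsave.cpp:1063 imwrite_ Unsupported depth image for selected encoder is fallbacked to CV_8U.
```

View pics/c1.png

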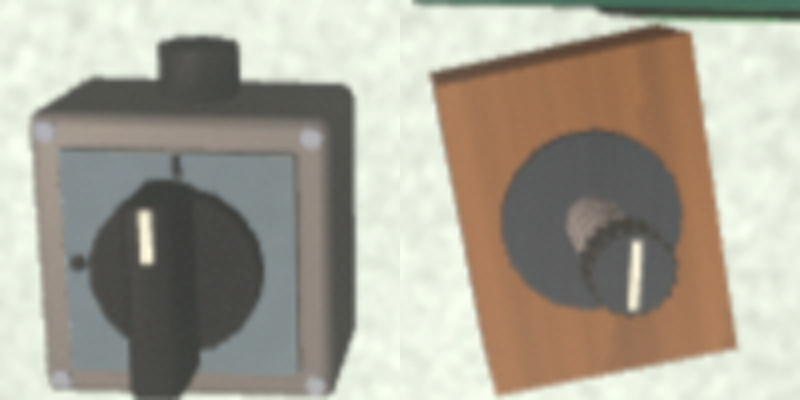

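Run:
```python
from h import *
import pickle
m=pickle.load(open("w1.pkl","rb"))
g=lambda u,v,z:np.round(ray("w",u,v,z,m),4)
C=lambda x,y:(x/4+185,y/4+180)
P=[g(*C(x,y),.06) for x,y in[(33,118),(325,125),(330,390),(50,392)]]
print("iso",np.mean(P,0),P); print("disc",g(*C(176,268),.066))
print("knob",g(382.5,207.5,.124),g(373,194.7,.056))
B=[(433,75),(690,33),(735,348),(497,393)]
Q=[g((x-400)/4+325,y/4+140,.05) for x,y in B];print("blk",np.mean(Q,0),Q)
a=np.array(P[0][:2]-P[3][:2]);print(np.degrees(np.arctan2(a[1],a[0])))
a=np.array(P[1][:2]-P[2][:2]);print(np.degrees(np.arctan2(a[1],a[0])))
print("hub(top)",ray("top",327,237,.085))
```

```text
iso [0.3619   0.250175 0.06    ] [array([0.4025, 0.2893, 0.06  ]), array([0.401 , 0.2093, 0.06  ]), array([0.3226, 0.2105, 0.06  ]), array([0.3215, 0.2916, 0.06  ])]
disc [0.3614 0.2512 0.066 ]
knob [0.4194 0.0934 0.124 ] [0.4192 0.0925 0.056 ]
blk [0.41865  0.092425 0.05    ] [array([0.4572, 0.1364, 0.05  ]), array([0.4686, 0.0676, 0.05  ]), array([0.3813, 0.0492, 0.05  ]), array([0.3675, 0.1165, 0.05  ])]
-1.6264801574451673
-0.8769077414306296
hub(top) [ 0.59375204 -0.00802923  0.085     ]
```

>>> arm_command(
  increments=[
    [[-0.02, 0.035, -0.02], [0, 0, 0], 50],
    [[-0.04, 0.07, -0.04], [0, 0, 0], 50],
    [[-0.057, 0.097, -0.06], [0, 0, 0], 50],
    [[-0.057, 0.097, -0.1], [0, 0, 0], 50],
    [[-0.057, 0.097, -0.14], [0, 0, 0], 50],
    [[-0.057, 0.097, -0.18], [0, 0, 0], 50],
    [[-0.057, 0.097, -0.2], [0, 0, 0], 50],
    [[-0.057, 0.097, -0.2], [0, 0, 0], 50],
  ],
)

```text
clock: 2.95
tcp_pos: [0.3624, 0.2445, 0.1255]
orientation: [2.215, -2.218, -0.001]
contact_force: [1.0, 0.5, 0.7]
grip_width: 0.0427
```

>>> arm_command(
  increments=[
    [[0, 0, -0.015], [0, 0, 0], 50],
    [[0, 0, -0.03], [0, 0, 0], 50],
    [[0, 0, -0.033], [0, 0, 0], 30],
    [[0, 0, -0.033], [0, 0, 0], 20],
    [[0, 0, -0.033], [0, 0, 0], 5],
    [[0, 0, -0.033], [0, 0, 0], 5],
    [[0, 0, -0.033], [0, 0, 0], 5],
    [[0, 0, -0.033], [0, 0, 0], 5],
  ],
  newtons=30,
)

```text
clock: 3.75
tcp_pos: [0.3643, 0.2524, 0.0969]
orientation: [-2.218, 2.212, 0.006]
contact_force: [-0.3, 14.5, -13.5]
grip_width: 0.0129
```

>>> arm_command(
  increments=[
    [[0, 0, 0.001], [0, 0, 0.14], 5],
    [[0, 0, 0.001], [0, 0, 0.28], 5],
    [[0, 0, 0.001], [0, 0, 0.42], 5],
    [[0, 0, 0.001], [0, 0, 0.56], 5],
    [[0, 0, 0.001], [0, 0, 0.7], 5],
    [[0, 0, 0.001], [0, 0, 0.84], 5],
    [[0, 0, 0.001], [0, 0, 0.98], 5],
    [[0, 0, 0.001], [0, 0, 1.12], 5],
    [[0, 0, 0.001], [0, 0, 1.26], 5],
    [[0, 0, 0.001], [0, 0, 1.4], 5],
  ],
)

```text
clock: 4.75
tcp_pos: [0.3614, 0.2558, 0.0973]
orientation: [-3.116, 0.249, 0.003]
contact_force: [-7.3, 27.7, -26.8]
grip_width: 0.0133
```

>>> arm_command(
  increments=[
    [[0, 0, 0], [0, 0, 0.1], 5],
    [[0, 0, 0], [0, 0, 0.2], 5],
    [[0, 0, 0], [0, 0, 0.2], 5],
    [[0, 0, 0], [0, 0, 0.2], 5],
    [[0, 0, 0], [0, 0, 0.16], 20],
    [[0, 0, 0], [0, 0, 0.16], 40],
    [[0, 0, 0], [0, 0, 0.16], 60],
    [[0, 0, 0.03], [0, 0, 0.16], 60],
    [[0, 0, 0.07], [0, 0, 0.16], 60],
    [[0, 0, 0.11], [0, 0, 0.16], 60],
  ],
)

```text
clock: 5.75
tcp_pos: [0.3633, 0.2466, 0.2079]
orientation: [3.141, -0.016, -0.001]
contact_force: [1.3, 0.6, 0.2]
grip_width: 0.051
```

>>> arm_command(
  increments=[
    [[0.02, -0.01, 0.04], [0, 0, 0], 100],
    [[0.05, -0.05, 0.07], [0, 0, 0], 100],
    [[0.08, -0.09, 0.11], [0, 0, 0], 100],
    [[0.11, -0.13, 0.11], [0, 0, 0], 100],
    [[0.13, -0.17, 0.11], [0, 0, 0], 100],
    [[0.14, -0.21, 0.11], [0, 0, 0], 100],
    [[0.15, -0.25, 0.11], [0, 0, 0], 100],
    [[0.15, -0.29, 0.11], [0, 0, 0], 100],
    [[0.15, -0.33, 0.11], [0, 0, 0], 100],
    [[0.15, -0.33, 0.11], [0, 0, 0], 100],
  ],
)

```text
clock: 6.75
tcp_pos: [0.5125, -0.0906, 0.3162]
orientation: [3.138, -0.032, -0.002]
contact_force: [0.6, 1.0, 0.0]
grip_width: 0.0854
```

Run:
```python
from h import *
import pickle
o=r.get_obs();print(o['tcp_pos'],o['orientation'],o['joints'])
m=r.camera_model("wrist");im=r.grab_frame("wrist");cv2.imwrite("pics/w2.png",im);pickle.dump(m,open("w2.pkl","wb"))
t=r.grab_frame("top");cv2.imwrite("pics/top2.png",t)
c=cv2.resize(t[285:345,200:280],None,fx=3,fy=3); im[:180,:240]=c
cv2.imwrite("pics/v2.png",im)
```

```text
[ 0.51249358 -0.09058077  0.31620059] [ 3.13841612e+00 -3.23374948e-02 -1.71920003e-03] [ 0.74907048  0.25116682 -0.8165568   1.79456441  0.20023003  1.1815489
 -0.14927478]
```

View pics/v2.png

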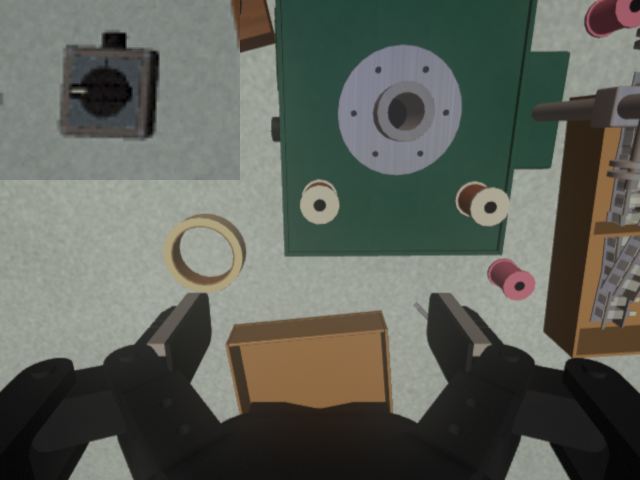

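```bash
cat >> h.py <<'E'
def phi():
    o=r.get_obs(); R,_=cv2.Rodrigues(np.array(o['orientation'])); return np.arctan2(R[1,0],R[0,0])
E
python3 - <<'E'
from h import *
import pickle
m=pickle.load(open("w2.pkl","rb"))
im=cv2.imread("pics/w2.png"); hsv=cv2.cvtColor(im,cv2.COLOR_BGR2HSV)
for u,v in[(320,204),(490,207)]:
    h=im[v-30:v+30,u-30:u+30].astype(int)
    mk=(h.min(2)>120).astype(np.uint8); n,l,s,c=cv2.connectedComponentsWithStats(mk)
    k=1+s[1:,4].argmax(); cc=c[k]+[u-30,v-30]; 
    ct=max(cv2.findContours((l==k).astype(np.uint8),0,1)[0],key=len); (a,b),rad=cv2.minEnclosingCircle(ct)
    print(cc,s[k],a+u-30,b+v-30,rad, ray("",a+u-30,b+v-30,.099,m), ray("",cc[0],cc[1],.099,m))
mk=((hsv[40:190,330:470,1]<60)&(im[40:190,330:470].max(2)<110)).astype(np.uint8)
print("hub",ray("",405,111,.085,m)); print(phi())
E
```

```text
[319.03587444 202.95784753] [  10    6   39   44 1115] 319.5 201.5930233001709 21.87493896484375 [ 0.51309916 -0.08941143  0.099     ] [ 0.51263227 -0.09071597  0.099     ]
[499.17579771 208.01444913] [  11    0   49   60 1661] 503.625 206.5 33.26630783081055 [ 0.68787484 -0.09782995  0.099     ] [ 0.68382124 -0.0992137   0.099     ]
hub [ 0.59353324 -0.00911677  0.085     ]
-0.013127491346129217
```

>>> arm_command(
  increments=[
    [[0, 0, -0.05], [0, 0, 0.013], 70],
    [[0, 0, -0.1], [0, 0, 0.013], 70],
    [[0, 0, -0.145], [0, 0, 0.013], 70],
    [[0, 0, -0.19], [0, 0, 0.013], 70],
    [[0, 0, -0.22], [0, 0, 0.013], 70],
    [[0, 0, -0.236], [0, 0, 0.013], 70],
    [[0, 0, -0.236], [0, 0, 0.013], 45],
    [[0, 0, -0.236], [0, 0, 0.013], 30],
    [[0, 0, -0.236], [0, 0, 0.013], 30],
    [[0, 0, -0.236], [0, 0, 0.013], 30],
  ],
  newtons=30,
)

```text
clock: 7.85
tcp_pos: [0.5142, -0.0827, 0.0818]
orientation: [3.141, 0.004, 0.004]
contact_force: [-0.2, 0.1, 0.7]
grip_width: 0.0353
```

>>> arm_command(
  increments=[
    [[0, 0, 0.04], [0, 0, 0], 30],
    [[0, 0, 0.08], [0, 0, 0], 30],
    [[-0.01, -0.05, 0.1], [0, 0, 0], 30],
    [[-0.02, -0.1, 0.1], [0, 0, 0], 30],
    [[-0.03, -0.145, 0.1], [0, 0, 0], 30],
    [[-0.04, -0.19, 0.1], [0, 0, 0], 30],
    [[-0.042, -0.235, 0.1], [0, 0, 0], 30],
    [[-0.042, -0.245, 0.06], [0, 0, 0], 30],
    [[-0.042, -0.245, 0.02], [0, 0, 0], 30],
    [[-0.042, -0.245, -0.02], [0, 0, 0], 30],
  ],
)

```text
clock: 8.85
tcp_pos: [0.4712, -0.3292, 0.0601]
orientation: [3.14, 0.001, 0.003]
contact_force: [1.0, -1.2, -1.2]
grip_width: 0.0353
```

>>> arm_command(
  increments=[
    [[0, 0, -0.02], [0, 0, 0], 30],
    [[0, 0, -0.029], [0, 0, 0], 30],
    [[0, 0, -0.029], [0, 0, 0], 45],
    [[0, 0, -0.029], [0, 0, 0], 60],
    [[0, 0, -0.029], [0, 0, 0], 65],
    [[0, 0, 0.02], [0, 0, 0], 65],
    [[0, 0, 0.07], [0, 0, 0], 65],
    [[0, 0, 0.11], [0, 0, 0], 65],
    [[0, 0, 0.15], [0, 0, 0], 65],
    [[0, 0, 0.15], [0, 0, 0], 65],
  ],
)

```text
clock: 9.85
tcp_pos: [0.4748, -0.3289, 0.2176]
orientation: [3.134, 0.005, 0.016]
contact_force: [0.5, -0.6, 0.1]
grip_width: 0.0553
```

>>> arm_command(
  increments=[
    [[0.03, 0.03, 0], [0, 0, 0], 65],
    [[0.06, 0.06, 0], [0, 0, 0], 65],
    [[0.09, 0.1, 0], [0, 0, 0], 65],
    [[0.12, 0.13, 0], [0, 0, 0], 65],
    [[0.15, 0.17, 0], [0, 0, 0], 65],
    [[0.18, 0.2, 0], [0, 0, 0], 65],
    [[0.2, 0.23, 0], [0, 0, 0], 65],
    [[0.2, 0.23, 0], [0, 0, 0], 65],
    [[0.2, 0.23, 0], [0, 0, 0], 65],
  ],
)

```text
clock: 10.75
tcp_pos: [0.6714, -0.0964, 0.2106]
orientation: [-3.142, -0.008, -0.001]
contact_force: [0.0, -0.4, -0.0]
grip_width: 0.0554
```

Run:
```python
from h import *
o=r.get_obs();print(o['tcp_pos'],phi())
m=r.camera_model("wrist");im=r.grab_frame("wrist");cv2.imwrite("pics/w3.png",im)
print(proj("",[.674,-.096,.099],m),proj("",[.594,-.009,.085],m))
t=r.grab_frame("top");cv2.imwrite("pics/top3.png",t)
for n,i,mm,zz in(("wrist",im,m,.099),("top",t,None,.099)):
    h=cv2.cvtColor(i,cv2.COLOR_BGR2HSV); mk=cv2.inRange(h,(12,15,130),(40,100,255)); nn,l,s,c=cv2.connectedComponentsWithStats(mk)
    for k in range(1,nn):
        if s[k,4]>(400 if n=="wrist" else 50): print(n,c[k],s[k],ray(n,*c[k],zz,mm))
```

```text
[ 0.67139481 -0.0963574   0.21055873] 0.005310708786981784
[322.5839169  234.14860674] [198.7095126   97.32051364]
wrist [560.71677215 176.28481013] [ 544  120   37  116 2528] [ 0.82658484 -0.05664245  0.099     ]
wrist [324.36886278 232.52664708] [ 297  198   56   65 2383] [ 0.67518728 -0.09486334  0.099     ]
wrist [ 23.8637227  277.08547009] [   0  228   62  104 2106] [ 0.4669861  -0.12793953  0.099     ]
top [104.37128713 230.53960396] [ 95 222  24  18 202] [0.59393366 0.63430475 0.099     ]
top [379.10357143 315.93214286] [363 300  32  33 280] [ 0.3706576  -0.15899231  0.099     ]
```

View pics/w3.png

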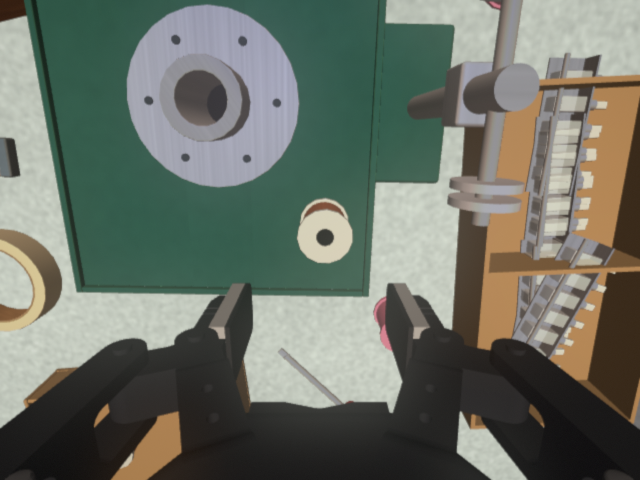

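>>> arm_command(
  increments=[
    [[0, 0, -0.04], [0, 0, 0], 65],
    [[0, 0, -0.08], [0, 0, 0], 65],
    [[0, 0, -0.11], [0, 0, 0], 65],
    [[0, 0, -0.13], [0, 0, 0], 65],
    [[0, 0, -0.13], [0, 0, 0], 65],
    [[0, 0, -0.13], [0, 0, 0], 45],
    [[0, 0, -0.13], [0, 0, 0], 30],
    [[0, 0, -0.13], [0, 0, 0], 30],
    [[0, 0, -0.13], [0, 0, 0], 30],
    [[0, 0, -0.13], [0, 0, 0], 30],
  ],
)

```text
clock: 11.85
tcp_pos: [0.6723, -0.0977, 0.0819]
orientation: [3.141, 0.005, 0.004]
contact_force: [0.4, -0.5, 5.7]
grip_width: 0.0363
```

>>> arm_command(
  increments=[
    [[0, 0, 0.04], [0, 0, 0], 30],
    [[0, 0, 0.08], [0, 0, 0], 30],
    [[-0.02, -0.04, 0.1], [0, 0, 0], 30],
    [[-0.04, -0.08, 0.1], [0, 0, 0], 30],
    [[-0.06, -0.12, 0.1], [0, 0, 0], 30],
    [[-0.08, -0.16, 0.1], [0, 0, 0], 30],
    [[-0.1, -0.2, 0.1], [0, 0, 0], 30],
    [[-0.12, -0.24, 0.1], [0, 0, 0], 30],
    [[-0.133, -0.28, 0.1], [0, 0, 0], 30],
    [[-0.133, -0.3, 0.1], [0, 0, 0], 30],
  ],
)

```text
clock: 12.85
tcp_pos: [0.5343, -0.4031, 0.1798]
orientation: [3.139, -0.005, -0.005]
contact_force: [-0.1, -0.2, -1.4]
grip_width: 0.0363
```

>>> arm_command(
  increments=[
    [[0, 0, -0.04], [0, 0, 0], 30],
    [[0, 0, -0.08], [0, 0, 0], 30],
    [[0, 0, -0.12], [0, 0, 0], 30],
    [[0, 0, -0.149], [0, 0, 0], 30],
    [[0, 0, -0.149], [0, 0, 0], 30],
    [[0, 0, -0.149], [0, 0, 0], 45],
    [[0, 0, -0.149], [0, 0, 0], 60],
    [[0, 0, -0.149], [0, 0, 0], 65],
    [[0, 0, -0.1], [0, 0, 0], 65],
    [[0, 0, -0.06], [0, 0, 0], 65],
  ],
)

```text
clock: 13.85
tcp_pos: [0.538, -0.3975, 0.1221]
orientation: [-3.141, -0.005, 0.0]
contact_force: [2.1, 0.6, -0.0]
grip_width: 0.0553
```

>>> arm_command(
  increments=[
    [[0, 0.0, 0.045], [0, 0, 0], 65],
    [[0, 0.01, 0.09], [0, 0, 0], 65],
    [[0, 0.03, 0.13], [0, 0, 0], 65],
    [[0, 0.06, 0.17], [0, 0, 0], 65],
    [[0, 0.1, 0.2], [0, 0, 0], 65],
    [[0, 0.145, 0.22], [0, 0, 0], 65],
    [[0, 0.19, 0.24], [0, 0, 0], 65],
    [[0, 0.235, 0.24], [0, 0, 0], 65],
    [[0, 0.28, 0.24], [0, 0, 0], 65],
    [[0, 0.325, 0.24], [0, 0, 0], 65],
  ],
)

```text
clock: 14.85
tcp_pos: [0.5377, -0.0708, 0.3616]
orientation: [3.14, 0.004, 0.003]
contact_force: [0.4, -1.0, 0.1]
grip_width: 0.0555
```

>>> arm_command(
  increments=[
    [[0, 0.045, 0], [0, 0, 0], 65],
    [[0, 0.09, 0], [0, 0, 0], 65],
    [[0, 0.135, 0], [0, 0, -0.04], 65],
    [[0, 0.18, 0], [0, 0, -0.08], 65],
    [[0, 0.225, 0], [0, 0, -0.12], 65],
    [[0, 0.27, 0], [0, 0, -0.136], 65],
    [[0, 0.315, 0], [0, 0, -0.136], 65],
    [[0, 0.355, 0], [0, 0, -0.136], 15],
    [[0, 0.355, 0], [0, 0, -0.136], 15],
    [[0, 0.355, 0], [0, 0, -0.136], 15],
  ],
)

```text
clock: 15.85
tcp_pos: [0.5375, 0.2834, 0.3609]
orientation: [-3.135, 0.205, -0.001]
contact_force: [0.9, -1.1, 0.1]
grip_width: 0.0136
```

Run:
```python
from h import *
import pickle
o=r.get_obs();print(o['tcp_pos'],phi(),o['joints'])
m=r.camera_model("wrist");im=r.grab_frame("wrist");cv2.imwrite("pics/w4.png",im);pickle.dump(m,open("w4.pkl","wb"))
t=r.grab_frame("top");cv2.imwrite("pics/top4.png",t)
v=im.copy(); v[:240,400:]=cv2.resize(t[230:320,400:490],(240,240)); cv2.imwrite("pics/v4.png",v)
```

```text
[0.53748141 0.28341099 0.36091617] -0.1304311636856402 [ 0.08512819  0.42247527 -0.92678004  1.53313587  0.34271933  1.35701729
 -1.00274568]
```

View pics/v4.png

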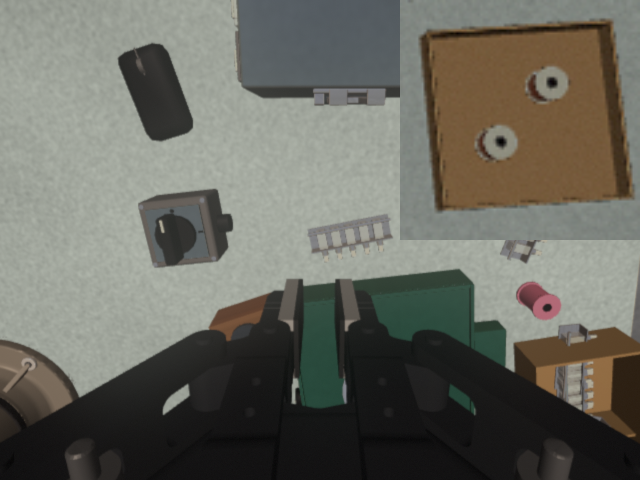

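Run:
```python
from h import *
import pickle
m=pickle.load(open("w4.pkl","rb"))
g=lambda u,v,z:np.round(ray("w",u,v,z,m),4)
for p in[(314,90,.23),(384,90,.23),(314,104,.23),(384,104,.23),(349,97,.23)]: print(p,g(*p))
a,b=g(262,93,.14),g(399,97,.14);print("edge",a,b,np.arctan2(b[1]-a[1],b[0]-a[0]))
print("left end",g(241,86,.14))
print("sw bank",g(350,237,.02))
im=cv2.imread("pics/w4.png");cv2.imwrite("pics/c4.png",cv2.resize(im[70:120,290:400],None,fx=7,fy=7,interpolation=cv2.INTER_CUBIC))
```

```text
(314, 90, 0.23) [0.5467 0.3756 0.23  ]
(384, 90, 0.23) [0.592  0.3697 0.23  ]
(314, 104, 0.23) [0.5456 0.3671 0.23  ]
(384, 104, 0.23) [0.5913 0.3611 0.23  ]
(349, 97, 0.23) [0.5689 0.3684 0.23  ]
edge [0.501  0.3876 0.14  ] [0.6208 0.3685 0.14  ] -0.1581017687220533
left end [0.4836 0.3957 0.14  ]
sw bank [0.5698 0.2085 0.02  ]
```

View pics/c4.png

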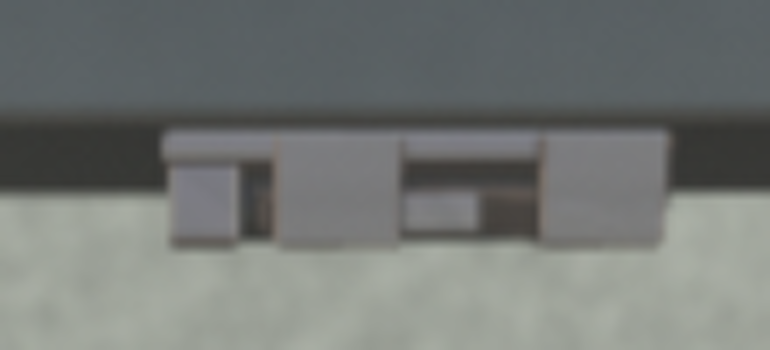

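Run:
```python
from h import *
import pickle
m=pickle.load(open("w4.pkl","rb"))
g=lambda u,v,z:np.round(ray("w",u,v,z,m),4)
print(g(357.2,89.6,.23),g(357.2,105,.23), "band",g(349.6,90,.135),g(349.6,104,.125))
print(g(275/7+290,105,.23),g(665/7+290,105,.23))
```

```text
[0.5747 0.3722 0.23  ] [0.5737 0.3628 0.23  ] band [0.5784 0.3804 0.135 ] [0.578  0.3691 0.125 ]
[0.5555 0.3652 0.23  ] [0.5919 0.3604 0.23  ]
```

>>> arm_command(
  increments=[
    [[0.015, 0.04, 0], [0, 0, -0.01], 15],
    [[0.03, 0.08, 0], [0, 0, -0.01], 15],
    [[0.0415, 0.114, 0], [0, 0, -0.01], 15],
    [[0.0415, 0.114, 0], [0, 0, -0.01], 15],
    [[0.0415, 0.114, -0.04], [0, 0, -0.01], 15],
    [[0.0415, 0.114, -0.08], [0, 0, -0.01], 15],
    [[0.0415, 0.114, -0.12], [0, 0, -0.01], 15],
    [[0.0415, 0.114, -0.15], [0, 0, -0.01], 15],
    [[0.0415, 0.114, -0.169], [0, 0, -0.01], 15],
    [[0.0415, 0.114, -0.169], [0, 0, -0.01], 15],
  ],
)

```text
clock: 16.95
tcp_pos: [0.5797, 0.3934, 0.1887]
orientation: [3.129, -0.228, -0.004]
contact_force: [0.4, -0.2, -0.0]
grip_width: 0.0129
```

>>> arm_command(
  increments=[
    [[-0.001, -0.007, 0], [0, 0, 0], 15],
    [[-0.002, -0.015, 0], [0, 0, 0], 15],
    [[-0.004, -0.03, 0], [0, 0, 0], 15],
    [[-0.0055, -0.039, -0.002], [0, 0, 0], 15],
    [[-0.0065, -0.046, -0.006], [0, 0, 0], 15],
    [[-0.0075, -0.053, -0.012], [0, 0, 0], 15],
    [[-0.009, -0.065, -0.023], [0, 0, 0], 15],
    [[-0.01, -0.072, -0.035], [0, 0, 0], 15],
    [[-0.01, -0.076, -0.042], [0, 0, 0], 15],
    [[-0.01, -0.076, -0.042], [0, 0, 0], 15],
  ],
)

```text
clock: 17.95
tcp_pos: [0.569, 0.3186, 0.1471]
orientation: [3.131, -0.226, -0.004]
contact_force: [0.4, 0.1, -0.3]
grip_width: 0.0129
```

>>> arm_command(
  increments=[
    [[0, -0.004, -0.003], [0, 0, 0], 15],
    [[-0.001, -0.007, -0.006], [0, 0, 0], 15],
    [[-0.001, -0.008, -0.009], [0, 0, 0], 15],
    [[-0.001, -0.008, -0.012], [0, 0, 0], 15],
    [[-0.001, -0.008, -0.012], [0, 0, 0], 15],
  ],
)

```text
clock: 18.45
tcp_pos: [0.5685, 0.3122, 0.1369]
orientation: [3.133, -0.224, -0.001]
contact_force: [-0.1, 0.5, 0.1]
grip_width: 0.0129
```

>>> arm_command(
  increments=[
    [[0, 0, -0.002], [0, 0, 0], 15],
    [[0, 0, -0.004], [0, 0, 0], 15],
    [[0, 0, -0.006], [0, 0, 0], 15],
    [[0, 0, -0.006], [0, 0, 0], 15],
  ],
)

```text
clock: 18.85
tcp_pos: [0.5686, 0.3123, 0.131]
orientation: [3.133, -0.224, -0.0]
contact_force: [-0.1, -0.4, 0.3]
grip_width: 0.013
```

Run:
```python
from h import *
import pickle
o=r.get_obs();print(o['tcp_pos'],phi(),o['contact_force'])
im=r.grab_frame("wrist");cv2.imwrite("pics/w5.png",im)
s=r.grab_frame("scene");cv2.imwrite("pics/s5.png",s)
cv2.imwrite("pics/v5.png",np.hstack([cv2.resize(im,(400,300)),cv2.resize(s[120:270,360:560],(400,300))]))
```

```text
[0.56859763 0.31232298 0.13096492] -0.1430312520790059 [-0.11111877 -0.39354608  0.2824312 ]
```

View pics/v5.png

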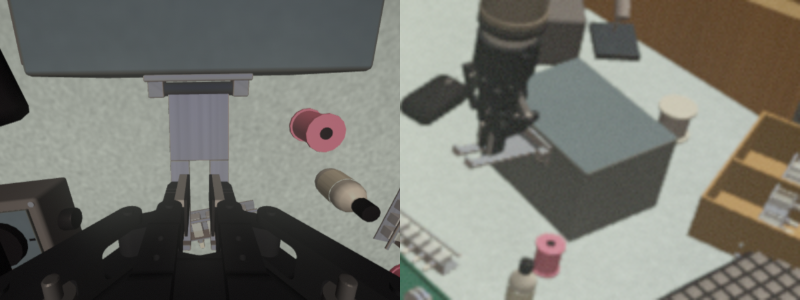

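>>> arm_command(
  increments=[
    [[0, 0, -0.002], [0, 0, 0], 15],
    [[0, 0, -0.004], [0, 0, 0], 15],
    [[0, 0, -0.004], [0, 0, 0], 15],
  ],
)

```text
clock: 19.25
tcp_pos: [0.5686, 0.3123, 0.127]
orientation: [3.133, -0.224, -0.0]
contact_force: [1.1, 0.6, -0.7]
grip_width: 0.0131
```

>>> arm_command(
  increments=[
    [[0, 0, -0.002], [0, 0, 0], 15],
    [[0, 0, -0.003], [0, 0, 0], 15],
    [[0, 0, -0.003], [0, 0, 0], 15],
  ],
)

```text
clock: 19.55
tcp_pos: [0.5686, 0.3123, 0.1241]
orientation: [3.134, -0.225, -0.0]
contact_force: [-0.8, -0.1, -0.2]
grip_width: 0.0128
```

>>> arm_command(
  increments=[
    [[0, 0, 0.02], [0, 0, 0], 15],
    [[0, 0, 0.05], [0, 0, 0], 15],
    [[0, 0, 0.09], [0, 0, 0], 15],
    [[0, 0, 0.13], [0, 0, 0], 15],
    [[-0.01, -0.04, 0.17], [0, 0, 0], 15],
    [[-0.01, -0.08, 0.21], [0, 0, 0], 15],
    [[-0.01, -0.1, 0.22], [0, 0, 0], 15],
    [[-0.01, -0.1, 0.22], [0, 0, 0], 15],
    [[-0.01, -0.1, 0.22], [0, 0, 0], 15],
  ],
)

```text
clock: 20.45
tcp_pos: [0.5588, 0.2119, 0.3445]
orientation: [-3.133, 0.227, -0.001]
contact_force: [-0.5, 0.8, -0.4]
grip_width: 0.0125
```

Run:
```python
from h import *
import pickle
o=r.get_obs();print(o['tcp_pos'],phi(),o['contact_force'])
m=r.camera_model("wrist");im=r.grab_frame("wrist");cv2.imwrite("pics/w6.png",im);pickle.dump(m,open("w6.pkl","wb"))
s=r.grab_frame("scene");cv2.imwrite("pics/s6.png",s)
cv2.imwrite("pics/v6.png",np.hstack([im[0:400,150:550],cv2.resize(s[140:260,380:500],(400,400),interpolation=cv2.INTER_CUBIC)]))
```

```text
[0.55879837 0.21188619 0.3445487 ] -0.14466469403780785 [-0.53388925  0.81412042 -0.42238897]
```

View pics/v6.png

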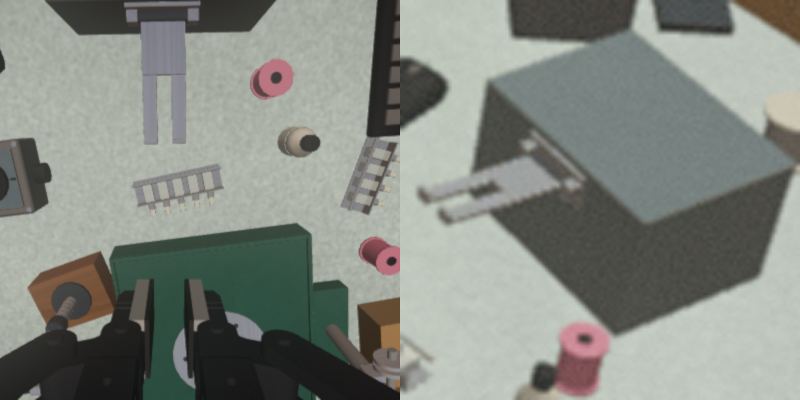

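Run:
```python
from h import *
import pickle
m=pickle.load(open("w6.pkl","rb"))
im=cv2.imread("pics/w6.png")
cv2.imwrite("pics/c6.png",cv2.resize(im[0:160,270:360],None,fx=4,fy=4,interpolation=cv2.INTER_CUBIC))
for z in(.10,.1225):
  g=lambda u,v:ray("w",u,v,z,m)[:2]
  sl,sr,tl,tr=g(291,75),g(336,75),g(295.5,144),g(336,144); mid=g(313.5,75);tip=g(315.5,144)
  print(z,mid,tip,np.linalg.norm(tip-mid),np.linalg.norm(sr-sl),np.linalg.norm(tr-tl), tip-mid)
print(proj("",[.564,.291,.1225],m),[proj("",[.575-.14*s,.367-.99*s,.1225],m) for s in(0,.048,.104,.11)])
K=r.camera_model("scene")
print([proj("scene",[.575-.14*s,.367-.99*s,.1225]) for s in(.048,.11)])
```

```text
0.1 [0.57116756 0.32768685] [0.56381059 0.26553465] 0.06258611527626248 0.04195614057194271 0.0396655326965915 [-0.00735697 -0.06215221]
0.1225 [0.57102169 0.32477841] [0.56411307 0.26641396] 0.05877191498727435 0.03939919766554979 0.03724818684270069 [-0.00690861 -0.05836445]
[311.36421662 116.2675873 ] [array([310.72789856,  20.77643174]), array([311.31298377,  81.92368272]), array([311.93770434, 147.21322413]), array([312.00127169, 153.85664787])]
[array([407.2447007 , 190.33728601]), array([386.63696538, 197.61161539])]
```

View pics/c6.png

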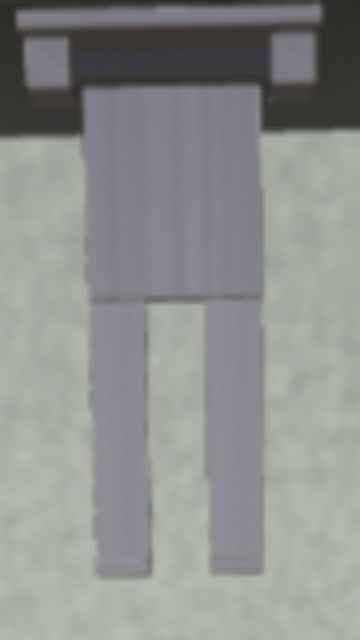

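Run:
```python
from h import *
import pickle
m=pickle.load(open("w6.pkl","rb")); s=cv2.imread("pics/s6.png")
ms=r.camera_model("scene")
P=lambda mm:np.array(mm["camera_matrix"])@np.array(mm["camera_from_world"])[:3]
for a,b in(((314.2,74.5),(406,196.4)),((314.9,143.5),(389.5,202.3))):
    X=cv2.triangulatePoints(P(m),P(ms),np.array(a).reshape(2,1),np.array(b).reshape(2,1)).ravel();print(X[:3]/X[3])
cv2.imwrite("pics/c7.png",cv2.resize(s[170:220,375:440],None,fx=10,fy=10,interpolation=cv2.INTER_CUBIC))
```

```text
[0.56733619 0.32413943 0.09963768]
[0.56357883 0.26647028 0.10596794]
```

View pics/c7.png

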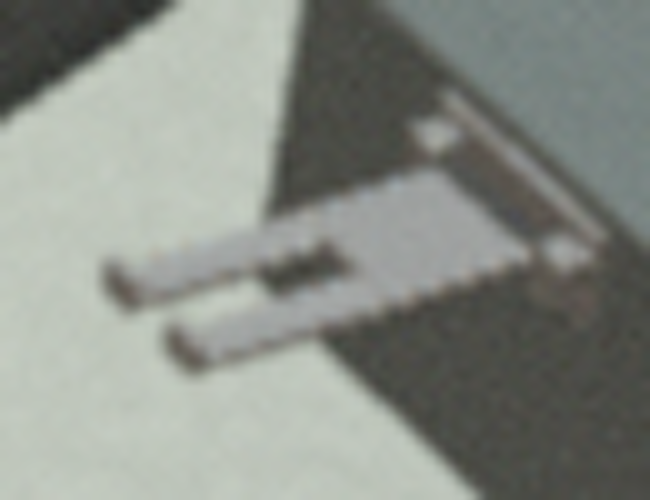

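Run:
```python
from h import *
import pickle
m=pickle.load(open("w6.pkl","rb"));w=pickle.load(open("w4.pkl","rb"))
a=ray("",314.2,74.5,.1025,m)[:2]; b=ray("",314.9,143.8,.1085,m)[:2]
n=b-a;print(a,b,np.linalg.norm(n),n/np.linalg.norm(n),"seat",a+n/np.linalg.norm(n)*.029,"hinge",a-n/np.linalg.norm(n)*.048)
L,R=ray("",84/4+270,86/4,.1025,m)[:2],ray("",262/4+270,86/4,.1025,m)[:2];print("plate start",L,R,np.linalg.norm(R-L))
print("folded",ray("",357.2,105,.21,w),ray("",357.2,89.6,.21,w))
print("edge",ray("",262,93,.12,w),ray("",399,97,.12,w))
print("knob block recheck ok; tcp",r.get_obs()['tcp_pos'])
```

```text
[0.57185621 0.32769374] [0.56338425 0.26613398] 0.06213999068408467 [-0.13633668 -0.99066256] seat [0.56790245 0.29896452] hinge [0.57840037 0.37524554]
plate start [0.55784495 0.37399662] [0.59715762 0.36825465] 0.03972978756446098
folded [0.57587625 0.36363046 0.21      ] [0.57691988 0.37382006 0.21      ]
edge [0.49831634 0.38973465 0.12      ] [0.62506633 0.36949304 0.12      ]
knob block recheck ok; tcp [0.55786594 0.21337179 0.34341979]
```

>>> arm_command(
  increments=[
    [[0.005, 0.04, -0.03], [0, 0, 0], 15],
    [[0.01, 0.083, -0.07], [0, 0, 0], 15],
    [[0.01, 0.083, -0.11], [0, 0, 0], 15],
    [[0.01, 0.083, -0.15], [0, 0, 0], 15],
    [[0.01, 0.083, -0.19], [0, 0, 0], 15],
    [[0.01, 0.083, -0.21], [0, 0, 0], 15],
    [[0.01, 0.083, -0.216], [0, 0, 0], 15],
    [[0.01, 0.083, -0.22], [0, 0, 0], 15],
    [[0.01, 0.083, -0.22], [0, 0, 0], 15],
  ],
)

```text
clock: 21.45
tcp_pos: [0.5686, 0.2964, 0.1248]
orientation: [-3.133, 0.223, -0.001]
contact_force: [-0.4, 0.3, 0.5]
grip_width: 0.0126
```

>>> arm_command(
  increments=[
    [[0, 0, -0.002], [0, 0, 0], 15],
    [[0, 0, -0.004], [0, 0, 0], 15],
    [[0, 0, -0.005], [0, 0, 0], 15],
  ],
)

```text
clock: 21.75
tcp_pos: [0.5691, 0.2956, 0.12]
orientation: [-3.133, 0.225, -0.002]
contact_force: [0.2, 0.1, 0.2]
grip_width: 0.0125
```

>>> arm_command(
  increments=[
    [[0, 0, -0.002], [0, 0, 0], 15],
    [[0, 0, -0.003], [0, 0, 0], 15],
    [[0, 0, -0.003], [0, 0, 0], 15],
  ],
)

```text
clock: 22.05
tcp_pos: [0.5692, 0.2957, 0.1196]
orientation: [3.133, -0.225, 0.004]
contact_force: [-4.8, -5.3, 21.2]
grip_width: 0.0128
```

>>> arm_command(
  increments=[
    [[0, 0, -0.002], [0, 0, 0], 15],
    [[0, 0, -0.003], [0, 0, 0], 15],
    [[0, 0, -0.003], [0, 0, 0], 15],
  ],
)

```text
clock: 22.35
tcp_pos: [0.5694, 0.2958, 0.1193]
orientation: [3.132, -0.226, 0.006]
contact_force: [-11.1, -10.5, 40.5]
grip_width: 0.0128
```

>>> arm_command(
  increments=[
    [[0, 0, 0.04], [0, 0, 0], 15],
    [[0, 0, 0.08], [0, 0, 0], 30],
    [[0, 0, 0.12], [0, 0, 0], 60],
    [[-0.03, -0.04, 0.12], [0, 0, 0], 60],
    [[-0.06, -0.08, 0.12], [0, 0, 0], 60],
    [[-0.09, -0.12, 0.12], [0, 0, 0.04], 60],
    [[-0.12, -0.16, 0.12], [0, 0, 0.08], 60],
    [[-0.15, -0.203, 0.12], [0, 0, 0.14], 60],
    [[-0.15, -0.203, 0.12], [0, 0, 0.14], 60],
    [[-0.15, -0.203, 0.12], [0, 0, 0.14], 60],
  ],
)

```text
clock: 23.35
tcp_pos: [0.4185, 0.0904, 0.2336]
orientation: [3.14, -0.012, 0.002]
contact_force: [0.3, 1.4, -0.4]
grip_width: 0.0514
```

Run:
```python
from h import *
import pickle
o=r.get_obs();print(o['tcp_pos'],phi(),o['joints'])
m=r.camera_model("wrist");im=r.grab_frame("wrist");cv2.imwrite("pics/w8.png",im)
p=proj("",[.419,.0928,.124],m);print(p,proj("",[.419,.0928,.056],m))
cv2.imwrite("pics/v8.png",im[60:460,120:520])
```

```text
[0.41853588 0.09042696 0.23355189] -0.007619282987415692 [ 0.61682     0.2158937  -1.06803509  2.07802134  0.23213465  0.97090862
 -0.58150891]
[319.21755599 231.74271004] [319.00789179 209.6275441 ]
```

View pics/v8.png

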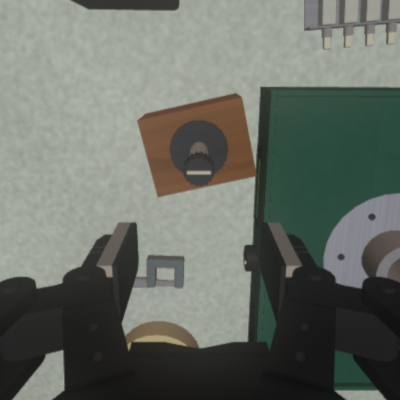

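>>> arm_command(
  increments=[
    [[0, 0.003, -0.04], [0, 0, 0.008], 60],
    [[0, 0.003, -0.08], [0, 0, 0.008], 60],
    [[0, 0.003, -0.12], [0, 0, 0.008], 60],
    [[0, 0.003, -0.145], [0, 0, 0.008], 60],
    [[0, 0.003, -0.151], [0, 0, 0.008], 60],
    [[0, 0.003, -0.151], [0, 0, 0.008], 60],
    [[0, 0.003, -0.151], [0, 0, 0.008], 35],
    [[0, 0.003, -0.151], [0, 0, 0.008], 10],
    [[0, 0.003, -0.151], [0, 0, 0.008], 5],
    [[0, 0.003, -0.151], [0, 0, 0.008], 5],
  ],
  newtons=50,
)

```text
clock: 24.4
tcp_pos: [0.4193, 0.0955, 0.0832]
orientation: [-3.141, -0.007, -0.003]
contact_force: [-1.5, 0.6, 5.9]
grip_width: 0.0147
```

>>> arm_command(
  increments=[
    [[0, 0, 0], [0, 0, 0], 5],
    [[0, 0, 0], [0, 0, 0], 5],
    [[0, 0, 0], [0, 0, 0], 5],
  ],
)

```text
clock: 24.7
tcp_pos: [0.4193, 0.0955, 0.0832]
orientation: [3.142, 0.007, 0.003]
contact_force: [-1.5, -0.5, 7.2]
grip_width: 0.0143
```

>>> arm_command(
  increments=[
    [[0, 0, 0.02], [0, 0, 0], 5],
    [[0, 0, 0.05], [0, 0, 0], 5],
    [[0, 0, 0.085], [0, 0, 0], 5],
    [[0, 0, 0.12], [0, 0, 0], 5],
    [[0.035, -0.02, 0.12], [0, 0, 0], 5],
    [[0.07, -0.04, 0.12], [0, 0, 0], 5],
    [[0.105, -0.06, 0.12], [0, 0, 0], 5],
    [[0.14, -0.082, 0.12], [0, 0, 0], 5],
    [[0.175, -0.1025, 0.12], [0, 0, 0], 5],
    [[0.175, -0.1025, 0.12], [0, 0, 0], 5],
  ],
)

```text
clock: 25.7
tcp_pos: [0.5974, -0.0122, 0.2015]
orientation: [3.141, -0.004, 0.002]
contact_force: [-0.8, 0.2, -1.8]
grip_width: 0.0148
```

>>> arm_command(
  increments=[
    [[0, 0, 0], [0, 0, 0], 5],
    [[0, 0, 0], [0, 0, 0], 5],
  ],
)

```text
clock: 25.9
tcp_pos: [0.5925, -0.0064, 0.2021]
orientation: [-3.141, -0.01, 0.002]
contact_force: [-0.2, 0.2, -2.5]
grip_width: 0.0147
```

Run:
```python
from h import *
import pickle
o=r.get_obs();print(o['tcp_pos'],phi(),o['contact_force'],o['grip_width'])
m=r.camera_model("wrist");im=r.grab_frame("wrist");cv2.imwrite("pics/w9.png",im);pickle.dump(m,open("w9.pkl","wb"))
t=r.grab_frame("top"); s=r.grab_frame("scene");cv2.imwrite("pics/s9.png",s)
cv2.imwrite("pics/v9.png",np.hstack([im[40:440,120:520],cv2.resize(s[205:305,265:365],(400,400),interpolation=cv2.INTER_CUBIC)]))
```

```text
[ 0.592539   -0.0064226   0.20208579] 0.006063004808357836 [-0.19483454  0.18933834 -2.49313662] 0.014735881994195234
```

View pics/v9.png

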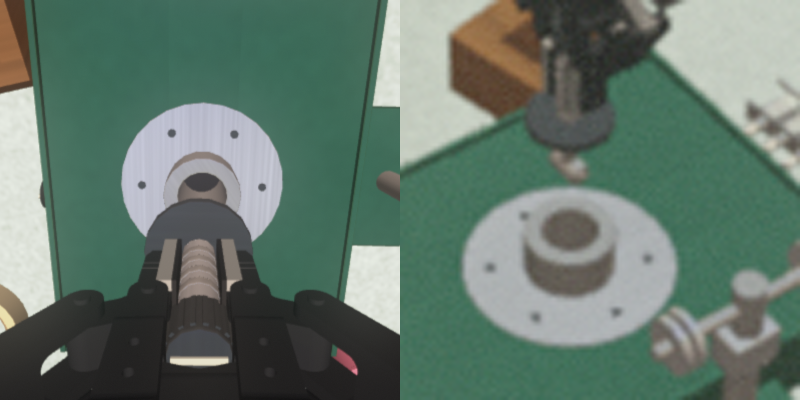

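Run:
```python
from h import *
import pickle
m=pickle.load(open("w9.pkl","rb"))
print("flange wrist",ray("",322,226,.058,m)); print("hub scene",ray("scene",308,262,.085))
print("collar wrist(top)",ray("",318.3,280,.175,m),"collar scene",ray("scene",307.5,235,.172))
print("knob wrist",ray("",198.5+120,357+40-10,.245,m))
# collar contour
im=cv2.imread("pics/w9.png");print(proj("",[.5925,-.0085,.175],m),proj("",[.594,-.009,.085],m))
```

```text
flange wrist [ 0.59485434 -0.00902611  0.058     ]
hub scene [ 0.59566573 -0.00836476  0.085     ]
collar wrist(top) [ 0.59225221 -0.00293151  0.175     ] collar scene [ 0.59548157 -0.0111055   0.172     ]
knob wrist [ 0.59244765 -0.00328381  0.245     ]
[318.78523187 291.4330073 ] [321.05971304 236.03990939]
```

>>> arm_command(
  increments=[
    [[0.0025, 0, 0], [0, 0, 0], 5],
    [[0.0025, 0, -0.015], [0, 0, 0], 5],
    [[0.0025, 0, -0.03], [0, 0, 0], 5],
    [[0.0025, 0, -0.042], [0, 0, 0], 5],
    [[0.0025, 0, -0.054], [0, 0, 0], 5],
    [[0.0025, 0, -0.064], [0, 0, 0], 5],
    [[0.0025, 0, -0.072], [0, 0, 0], 5],
    [[0.0025, 0, -0.08], [0, 0, 0], 5],
    [[0.0025, 0, -0.08], [0, 0, 0], 5],
  ],
)

```text
clock: 26.95
tcp_pos: [0.5956, -0.0073, 0.1211]
orientation: [3.142, 0.008, -0.003]
contact_force: [0.3, -0.0, -1.7]
grip_width: 0.0145
```

>>> arm_command(
  increments=[
    [[0, 0, -0.002], [0, 0, 0], 5],
    [[0, 0, -0.004], [0, 0, 0], 5],
    [[0, 0, -0.005], [0, 0, 0], 5],
  ],
)

```text
clock: 27.25
tcp_pos: [0.5966, -0.0069, 0.1183]
orientation: [3.141, 0.008, 0.001]
contact_force: [-5.2, -1.1, 11.0]
grip_width: 0.0149
```

>>> arm_command(
  increments=[
    [[0, 0, 0.003], [0, 0, 0], 5],
    [[0, 0, 0.003], [0, 0, 0], 30],
    [[0, 0, 0.003], [0, 0, 0], 50],
    [[0, 0, 0.003], [0, 0, 0], 50],
    [[-0.001, -0.002, 0.02], [0, 0, 0], 50],
    [[-0.001, -0.002, 0.044], [0, 0, 0], 50],
    [[-0.001, -0.002, 0.044], [0, 0, 0], 50],
    [[-0.001, -0.002, 0.044], [0, 0, 0], 30],
    [[-0.001, -0.002, 0.044], [0, 0, 0], 10],
    [[-0.001, -0.002, 0.044], [0, 0, 0], 10],
  ],
  newtons=25,
)

```text
clock: 28.25
tcp_pos: [0.5952, -0.0094, 0.1616]
orientation: [3.141, 0.007, -0.0]
contact_force: [-0.9, -1.4, 6.1]
grip_width: 0.0185
```

>>> arm_command(
  increments=[
    [[0, 0, 0], [0, 0, 0], 10],
    [[0, 0, 0], [0, 0, 0], 10],
    [[0, 0, -0.001], [0, 0, 0], 10],
    [[0, 0, -0.001], [0, 0, 0], 10],
  ],
)

```text
clock: 28.65
tcp_pos: [0.5953, -0.0093, 0.1614]
orientation: [3.14, 0.007, 0.0]
contact_force: [-4.5, -1.4, 14.1]
grip_width: 0.0186
```

>>> arm_command(
  increments=[
    [[0, 0, 0], [0, 0, 0.12], 10],
    [[0, 0, 0], [0, 0, 0.24], 10],
    [[0, 0, 0], [0, 0, 0.36], 10],
    [[0, 0, 0], [0, 0, 0.48], 10],
    [[0, 0, 0], [0, 0, 0.6], 10],
    [[0, 0, 0], [0, 0, 0.72], 10],
    [[0, 0, 0], [0, 0, 0.84], 10],
    [[0, 0, 0], [0, 0, 0.96], 10],
    [[0, 0, 0], [0, 0, 1.08], 10],
    [[0, 0, 0], [0, 0, 1.2], 10],
  ],
)

```text
clock: 29.65
tcp_pos: [0.5954, -0.0092, 0.1615]
orientation: [2.583, 1.786, -0.0]
contact_force: [-3.3, -1.5, 12.1]
grip_width: 0.0184
```

>>> arm_command(
  increments=[
    [[0, 0, 0], [0, 0, 0], 10],
    [[0, 0, 0], [0, 0, 0], 10],
    [[0, 0, 0], [0, 0, 0], 10],
    [[0, 0, 0], [0, 0, 0], 10],
    [[0, 0, 0], [0, 0, 0], 10],
  ],
)

```text
clock: 30.15
tcp_pos: [0.5954, -0.0092, 0.1615]
orientation: [2.588, 1.779, -0.0]
contact_force: [-2.9, -2.2, 13.4]
grip_width: 0.0186
```

Run:
```python
from h import *
o=r.get_obs();print(o['tcp_pos'],phi(),o['contact_force'],o['moment'],o['joints'])
im=r.grab_frame("wrist");cv2.imwrite("pics/w10.png",im)
```

```text
[ 0.59544136 -0.00923517  0.16148514] 1.2047901445658344 [-2.92524344 -2.15979211 13.3961731 ] [-0.45382991  0.74975948  0.01988502] [ 0.69080346  0.71703875 -1.12241586  1.77914836  0.71870036  1.12148799
  0.52978672]
```

>>> arm_command(
  increments=[
    [[0, 0, 0], [0, 0, -0.13], 10],
    [[0, 0, 0], [0, 0, -0.26], 10],
    [[0, 0, 0], [0, 0, -0.39], 10],
    [[0, 0, 0], [0, 0, -0.52], 10],
    [[0, 0, 0], [0, 0, -0.65], 10],
    [[0, 0, 0], [0, 0, -0.78], 10],
    [[0, 0, 0], [0, 0, -0.91], 10],
    [[0, 0, 0], [0, 0, -1.04], 10],
    [[0, 0, 0], [0, 0, -1.17], 10],
    [[0, 0, 0], [0, 0, -1.25], 10],
  ],
)

```text
clock: 31.2
tcp_pos: [0.5954, -0.0092, 0.1615]
orientation: [3.139, -0.078, 0.001]
contact_force: [-2.7, 0.2, 12.5]
grip_width: 0.0188
```

Run:
```python
from h import *
o=r.get_obs();print(o['tcp_pos'],phi(),o['contact_force'],o['moment'])
```

```text
[ 0.59536163 -0.00921676  0.16149718] -0.049699893569306736 [-2.69816707  0.19935605 12.52580312] [-0.16261917  0.64597657  0.14352389]
```

>>> arm_command(
  increments=[
    [[0, 0, 0], [0, 0, -0.03], 10],
    [[0, 0, 0], [0, 0, -0.06], 10],
    [[0, 0, 0], [0, 0, -0.1], 10],
    [[0, 0, 0], [0, 0, -0.1], 10],
    [[0, 0, 0], [0, 0, -0.1], 10],
  ],
)

```text
clock: 31.7
tcp_pos: [0.5955, -0.0085, 0.1615]
orientation: [3.133, -0.227, 0.001]
contact_force: [-2.8, -0.1, 12.9]
grip_width: 0.0189
```

Run:
```python
from h import *
o=r.get_obs();print(o['tcp_pos'],phi(),o['contact_force'],o['moment'])
```

```text
[ 0.59553326 -0.00852147  0.16147419] -0.1444885372054556 [-2.83727031 -0.09659141 12.94800387] [-0.03589667  0.65162103  0.07836705]
```

>>> arm_command(
  increments=[
    [[0, 0, 0.002], [0, 0, 0], 25],
    [[0, 0, 0.002], [0, 0, 0], 50],
    [[0, 0, 0.002], [0, 0, 0], 50],
    [[0, 0, -0.02], [0, 0, 0], 50],
    [[0, 0, -0.04], [0, 0, 0], 50],
    [[0, 0, -0.042], [0, 0, 0], 50],
    [[0, 0, -0.042], [0, 0, 0], 50],
    [[0, 0, -0.042], [0, 0, 0], 30],
    [[0, 0, -0.042], [0, 0, 0], 5],
    [[0, 0, -0.042], [0, 0, 0], 5],
  ],
  newtons=50,
)

```text
clock: 32.7
tcp_pos: [0.5955, -0.0089, 0.1192]
orientation: [-3.133, 0.228, -0.002]
contact_force: [-1.4, 0.1, 3.9]
grip_width: 0.0145
```

>>> arm_command(
  increments=[
    [[0, 0, 0], [0, 0, 0], 5],
    [[0, 0, 0], [0, 0, 0], 5],
    [[0, 0, 0], [0, 0, 0], 5],
  ],
)

```text
clock: 33.0
tcp_pos: [0.5954, -0.0089, 0.1192]
orientation: [3.133, -0.227, 0.001]
contact_force: [-2.4, -0.1, 6.5]
grip_width: 0.0146
```

>>> arm_command(
  increments=[
    [[0, 0, 0.01], [0, 0, 0], 5],
    [[0, 0, 0.025], [0, 0, 0], 5],
    [[0, 0, 0.045], [0, 0, 0], 5],
    [[0, 0, 0.065], [0, 0, 0], 5],
    [[0, 0, 0.09], [0, 0, 0], 5],
    [[-0.005, 0.03, 0.09], [0, 0, 0], 5],
    [[-0.011, 0.06, 0.09], [0, 0, 0], 5],
    [[-0.016, 0.09, 0.09], [0, 0, 0], 5],
    [[-0.022, 0.12, 0.09], [0, 0, 0], 5],
    [[-0.027, 0.15, 0.09], [0, 0, 0], 5],
  ],
)

```text
clock: 34.0
tcp_pos: [0.5677, 0.1419, 0.2094]
orientation: [3.133, -0.228, 0.001]
contact_force: [0.0, -0.7, -2.4]
grip_width: 0.0147
```

>>> arm_command(
  increments=[
    [[-0.005, 0.03, 0], [0, 0, 0], 5],
    [[-0.01, 0.055, 0], [0, 0, 0], 5],
    [[-0.013, 0.068, 0], [0, 0, 0], 5],
    [[-0.013, 0.068, 0], [0, 0, 0], 5],
    [[-0.013, 0.068, -0.02], [0, 0, 0], 5],
    [[-0.013, 0.068, -0.04], [0, 0, 0], 5],
    [[-0.013, 0.068, -0.054], [0, 0, 0], 5],
    [[-0.013, 0.068, -0.054], [0, 0, 0], 5],
    [[-0.013, 0.068, -0.054], [0, 0, 0], 5],
  ],
)

```text
clock: 34.9
tcp_pos: [0.5556, 0.2082, 0.1546]
orientation: [3.133, -0.229, -0.0]
contact_force: [-0.2, 1.0, -2.8]
grip_width: 0.015
```

Run:
```python
from h import *
import pickle
o=r.get_obs();print(o['tcp_pos'],phi(),o['contact_force'],o['grip_width'])
m=r.camera_model("wrist");im=r.grab_frame("wrist");cv2.imwrite("pics/w11.png",im);pickle.dump(m,open("w11.pkl","wb"))
for s in(.048,.104):
  c=np.array([.568,.2985])+np.array([-.136,-.99])*(s-.077); print(s,proj("",[*c,.1025],m))
s=r.grab_frame("scene");cv2.imwrite("pics/s11.png",s)
v=np.hstack([im[0:400,120:520],cv2.resize(s[150:270,340:460],(400,400),interpolation=cv2.INTER_CUBIC)])
cv2.imwrite("pics/v11.png",v)
```

```text
[0.55556103 0.20823494 0.15459382] -0.14598798218223114 [-0.17394592  0.99214444 -2.83132219] 0.014968897260405708
0.048 [315.55646518   2.32548747]
0.104 [317.05386288 138.34268144]
```

View pics/v11.png

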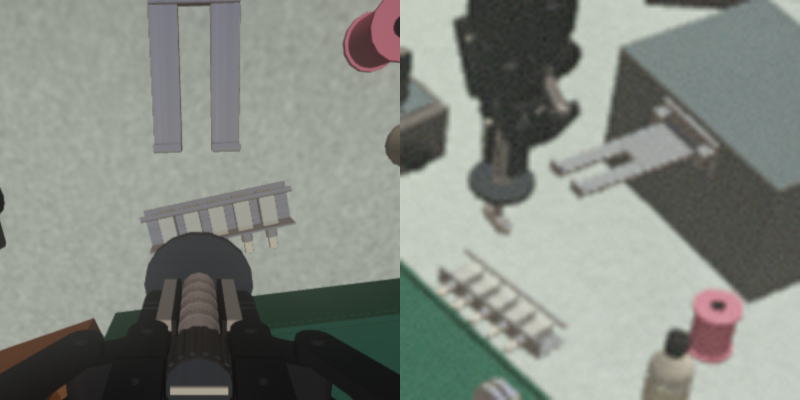

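>>> arm_command(
  increments=[
    [[0.002, 0.015, 0], [0, 0, 0], 5],
    [[0.004, 0.03, 0], [0, 0, 0], 5],
    [[0.006, 0.045, 0], [0, 0, 0], 5],
    [[0.008, 0.06, 0], [0, 0, 0], 5],
    [[0.0105, 0.075, 0], [0, 0, 0], 5],
    [[0.0125, 0.09, 0], [0, 0, 0], 5],
    [[0.0125, 0.09, 0], [0, 0, 0], 5],
    [[0.0125, 0.09, 0], [0, 0, 0], 5],
  ],
)

```text
clock: 35.8
tcp_pos: [0.5675, 0.2992, 0.1541]
orientation: [3.133, -0.226, -0.001]
contact_force: [0.2, -0.8, -2.5]
grip_width: 0.0148
```

>>> arm_command(
  increments=[
    [[0, 0, -0.006], [0, 0, 0], 5],
    [[0, 0, -0.012], [0, 0, 0], 5],
    [[0, 0, -0.016], [0, 0, 0], 5],
    [[0, 0, -0.0175], [0, 0, 0], 5],
    [[0, 0, -0.0175], [0, 0, 0], 5],
  ],
)

```text
clock: 36.3
tcp_pos: [0.5677, 0.2985, 0.1369]
orientation: [3.133, -0.228, 0.0]
contact_force: [-0.1, -0.5, -0.1]
grip_width: 0.0151
```

>>> arm_command(
  increments=[
    [[0, 0, -0.0005], [0, 0, 0], 5],
    [[0, 0, -0.0005], [0, 0, 0], 15],
    [[0, 0, -0.0005], [0, 0, 0], 30],
    [[0, 0, -0.0005], [0, 0, 0], 50],
    [[0, 0, -0.0005], [0, 0, 0], 50],
    [[0, 0, 0.015], [0, 0, 0], 50],
    [[0, 0, 0.04], [0, 0, 0], 50],
    [[0, 0, 0.08], [0, 0, 0], 50],
    [[0, 0, 0.12], [0, 0, 0], 50],
    [[0, 0, 0.16], [0, 0, 0], 50],
  ],
)

```text
clock: 37.3
tcp_pos: [0.5674, 0.2992, 0.2997]
orientation: [-3.133, 0.227, -0.001]
contact_force: [1.0, 0.0, -0.3]
grip_width: 0.0428
```

>>> arm_command(
  increments=[
    [[-0.02, -0.03, 0], [0, 0, 0.0], 50],
    [[-0.05, -0.05, 0], [0, 0, 0.0], 50],
    [[-0.07, -0.07, 0], [0, 0, 0], 50],
    [[-0.07, -0.09, 0], [0, 0, 0], 50],
    [[-0.07, -0.09, 0], [0, 0, 0], 50],
    [[-0.07, -0.09, 0], [0, 0, 0], 50],
  ],
)

```text
clock: 37.9
tcp_pos: [0.498, 0.2092, 0.2978]
orientation: [-3.132, 0.229, -0.002]
contact_force: [0.8, 0.1, 0.1]
grip_width: 0.043
```

Run:
```python
from h import *
o=r.get_obs();print(o['tcp_pos'],phi(),o['contact_force'],o['joints'])
m=r.camera_model("wrist");im=r.grab_frame("wrist");cv2.imwrite("pics/w12.png",im)
t=r.grab_frame("top");s=r.grab_frame("scene");cv2.imwrite("pics/t12.png",t);cv2.imwrite("pics/s12.png",s)
S=np.array([.568,.2985])
def dark(n,i,z,mm=None):
    p=proj(n,[*S,z],mm); R=70 if n=="wrist" else 25; u,v=map(int,p); w=i[max(v-R,0):v+R,u-R:u+R]
    h=cv2.cvtColor(w,cv2.COLOR_BGR2GRAY); mk=(h<95).astype(np.uint8); nn,l,st,c=cv2.connectedComponentsWithStats(mk)
    print(n,p,[(c[k]+[u-R,max(v-R,0)],st[k,2:]) for k in range(1,nn) if st[k,4]>30])
dark("wrist",im,.1085,m); dark("top",t,.1085); dark("scene",s,.1085)
print("knob pred",proj("wrist",[*S,.1765],m),proj("scene",[*S,.1765]))
# bobbins via pic difference with earlier top4
a=cv2.imread("pics/top4.png");d=cv2.absdiff(a,t).max(2)[230:320,400:495];print("carton diff px",(d>40).sum())
```

```text
[0.49800966 0.20920402 0.29776959] -0.14587993050192002 [0.80158105 0.08587624 0.06293073] [ 0.2668479   0.35092908 -0.96774256  1.7725593   0.31158792  1.18039388
 -0.93859699]
wrist [388.3168803   89.54552885] [(array([387.70456005,  90.30218369]), array([  66,   65, 3114], dtype=int32))]
top [219.65141927 241.83739979] [(array([219.22678843, 240.37392187]), array([  50,   50, 1971], dtype=int32))]
scene [400.26978301 197.67186097] [(array([379.50684932, 174.75342466]), array([14,  9, 73], dtype=int32)), (array([409.39840637, 180.18326693]), array([ 23,  19, 251], dtype=int32)), (array([410.14825581, 203.77034884]), array([ 34,  27, 344], dtype=int32))]
knob pred [408.3991009   78.44160236] [403.93001045 176.16233096]
carton diff px 0
```

>>> arm_command(
  increments=[
    [[-0.04, 0.01, 0], [0, 0, 0.05], 50],
    [[-0.08, 0.02, 0], [0, 0, 0.1], 50],
    [[-0.12, 0.035, 0], [0, 0, 0.14], 50],
    [[-0.1355, 0.0425, -0.03], [0, 0, 0.14], 50],
    [[-0.1355, 0.0425, -0.07], [0, 0, 0.14], 50],
    [[-0.1355, 0.0425, -0.11], [0, 0, 0.14], 50],
    [[-0.1355, 0.0425, -0.15], [0, 0, 0.14], 50],
    [[-0.1355, 0.0425, -0.165], [0, 0, 0.14], 50],
    [[-0.1355, 0.0425, -0.165], [0, 0, 0.14], 50],
  ],
)

```text
clock: 38.95
tcp_pos: [0.3605, 0.2517, 0.1298]
orientation: [3.141, -0.004, -0.007]
contact_force: [-0.6, -0.0, -0.1]
grip_width: 0.0426
```

>>> arm_command(
  increments=[
    [[0, 0, -0.015], [0, 0, 0], 50],
    [[0, 0, -0.03], [0, 0, 0], 50],
    [[0, 0, -0.035], [0, 0, 0], 50],
    [[0, 0, -0.035], [0, 0, 0], 30],
    [[0, 0, -0.035], [0, 0, 0], 15],
    [[0, 0, -0.035], [0, 0, 0], 5],
    [[0, 0, -0.035], [0, 0, 0], 5],
    [[0, 0, -0.035], [0, 0, 0], 5],
  ],
  newtons=30,
)

```text
clock: 39.75
tcp_pos: [0.3608, 0.2522, 0.0978]
orientation: [-3.141, 0.008, 0.002]
contact_force: [-6.2, 0.4, 6.7]
grip_width: 0.0135
```

Gripped. Turn clockwise.

>>> arm_command(
  increments=[
    [[0, 0, 0.001], [0, 0, -0.14], 5],
    [[0, 0, 0.001], [0, 0, -0.28], 5],
    [[0, 0, 0.001], [0, 0, -0.42], 5],
    [[0, 0, 0.001], [0, 0, -0.56], 5],
    [[0, 0, 0.001], [0, 0, -0.7], 5],
    [[0, 0, 0.001], [0, 0, -0.84], 5],
    [[0, 0, 0.001], [0, 0, -0.98], 5],
    [[0, 0, 0.001], [0, 0, -1.12], 5],
    [[0, 0, 0.001], [0, 0, -1.26], 5],
    [[0, 0, 0.001], [0, 0, -1.4], 5],
  ],
)

```text
clock: 40.75
tcp_pos: [0.3599, 0.2526, 0.0979]
orientation: [2.393, -2.034, -0.005]
contact_force: [-7.1, 4.7, -8.0]
grip_width: 0.0133
```

>>> arm_command(
  increments=[
    [[0, 0, 0], [0, 0, -0.1], 5],
    [[0, 0, 0], [0, 0, -0.19], 5],
    [[0, 0, 0], [0, 0, -0.19], 5],
    [[0, 0, 0], [0, 0, -0.19], 5],
    [[0, 0, 0], [0, 0, -0.16], 20],
    [[0, 0, 0], [0, 0, -0.16], 40],
    [[0, 0, 0], [0, 0, -0.16], 60],
    [[0, 0, 0.03], [0, 0, -0.16], 60],
    [[0, 0, 0.07], [0, 0, -0.16], 60],
    [[0, 0, 0.11], [0, 0, -0.16], 60],
  ],
)

```text
clock: 41.75
tcp_pos: [0.362, 0.2511, 0.2092]
orientation: [2.227, -2.215, -0.001]
contact_force: [1.1, 0.4, 0.2]
grip_width: 0.0511
```

>>> arm_command(
  increments=[
    [[0.01, -0.02, 0.03], [0, 0, 0], 60],
    [[0.03, -0.05, 0.06], [0, 0, 0], 60],
    [[0.06, -0.09, 0.1], [0, 0, 0], 60],
    [[0.08, -0.13, 0.1], [0, 0, 0], 60],
    [[0.1, -0.17, 0.1], [0, 0, 0], 60],
    [[0.11, -0.21, 0.1], [0, 0, 0], 60],
    [[0.12, -0.25, 0.1], [0, 0, 0], 60],
    [[0.12, -0.25, 0.1], [0, 0, 0], 60],
    [[0.12, -0.25, 0.1], [0, 0, 0], 60],
  ],
)

```text
clock: 42.65
tcp_pos: [0.4822, 0.0005, 0.308]
orientation: [-2.224, 2.218, 0.0]
contact_force: [0.1, 0.8, -0.5]
grip_width: 0.0511
```

Run:
```python
from h import *
o=r.get_obs();print(o['tcp_pos'],o['contact_force'],o['clock'])
t=r.grab_frame("top");cv2.imwrite("pics/t13.png",t); s=r.grab_frame("scene")
f=lambda a,b,y0,y1,x0,x1:int((cv2.absdiff(a,b).max(2)[y0:y1,x0:x1]>40).sum())
t0,t2,t12=[cv2.imread(f"pics/{n}.png") for n in("top0","top2","t12")]
print("isolator vs start(on)/off",f(t,t0,290,340,215,258),f(t,t2,290,340,215,258))
# pointer stripe: brightest pixels near the handle
for n,i in(("now",t),("on",t0),("off",t2)):
    g=cv2.cvtColor(i[300:328,224:248],cv2.COLOR_BGR2GRAY); y,x=np.where(g>g.max()-30); print(n,x.mean()+224,y.mean()+300,g.max())
print("carton diff",f(t,cv2.imread("pics/top4.png"),230,320,400,495),"fork diff",f(t,t12,215,270,195,250), "scene fork diff",f(s,cv2.imread("pics/s12.png"),150,230,370,430))
print("bed white blobs", (cv2.inRange(t[200:282,278:378],(130,150,150),(255,255,255))>0).sum(), "others vs start (tape,micrometer,screwdriver,bottle,mouse,bank):",[f(t,t0,*b) for b in((295,340,360,400),(298,342,330,350),(180,235,398,455),(188,208,238,256),(298,330,160,205),(225,268,245,268))])
```

```text
[0.48220901 0.00051892 0.30797352] [ 0.06521077  0.80704865 -0.50302488] 42.65
isolator vs start(on)/off 0 34
now 239.1818181818182 303.09090909090907 132
on 239.1818181818182 303.09090909090907 133
off 236.45454545454547 305.45454545454544 150
carton diff 0 fork diff 2228 scene fork diff 0
bed white blobs 0 others vs start (tape,micrometer,screwdriver,bottle,mouse,bank): [283, 662, 0, 0, 0, 0]
```

```bash
python3 -c "
from bench import r
print(r.hand_in())"
```

```text
the job is handed in; nothing more can be done
None
```

The job is done and handed in at about 43 s of the 210 s allowed; no verdict came back.

**What I did:**
- Turned the isolator off and put both bobbins (only two were on the bed) in the carton.
- Flipped the fork fully out; it met its stop under a downward push, with its top face at 102.5 mm.
- Seated the gauge in the bore, slackened the lock knob by 1.2 rad, and retightened it until the torque jumped at the stop.
- Hung the gauge in the fork and turned the isolator back on.

**Last checks:**
- **Isolator:** its top image matches the starting "on" image exactly.
- **Bobbins:** the carton image is unchanged since both were seen standing in it.
- **Gauge:** a dark shape of the collar's size sits where the seat should be in the wrist image. The fork area of the scene view did not change while I turned the isolator on. The top-view difference check there failed, most likely because the arm was over the fork in the earlier picture.
- **Other things on the bench:** the mouse, bottle, screwdriver and switch bank show no change. The tape roll and micrometer areas did differ, probably because the arm was over them, so I could not confirm those two.
- **Gauge size:** I did not measure the size over the plungers directly. I inferred it from the knob travel and torque.

**Disagreement on the way:** I first took the fork hinge to be at 120 mm, but the pictures and the press test put it at 100 mm. That final downward press reached 40.5 N through the fingertips, right at the 40 N limit given for the arm and gripper body.

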